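Turn the oat biscuits over on to the tray

TASK

Take the spatula off its hook stand and with it turn every oat biscuit over, from the table on to the metal tray, so that each lies flat on the tray floor with its dimpled face up and no part of it sticking out over the tray's open front edge. Never touch the biscuits with the gripper or arm, only with the spatula, and leave the jar, tin and oil bottle as they are. When all are turned, hang the spatula back on its two hooks by the handle.

Things in the scene. Friction and masses are not known exactly. Their poses are not given: they have to be found in the camera images.
- tray: Fixed metal tray with a rim on three sides, open at the front. Inner floor 340 mm (x) by 150 mm (y), 9 mm above the table; rim 6 mm thick, 20 mm above the table. Origin on the table under the middle of the open front edge; y runs into the tray, x along the front edge, z up. The front edge is an upright step 9 mm high facing -y: a biscuit pushed along the table stops against it
- rack: Fixed hook stand, base 120 mm (x) by 115 mm (y -36 to +80). Two upturned 8 mm wire hooks at x = -43 and +43, each a trough across y: flat from y = -14 to +14, wire top 119 mm above the table, rising to a free end at y = -36 (top 145 mm) and to a back plate (near face y = +64, top 148 mm). Origin on the table under the middle of the troughs, z up
- hooks (a point): The point midway between the two hooks, 129 mm above the table, where the spatula's origin is while it hangs; axes as the stand's
- spatula: Cranked spatula, loose, 160 g, hung blade level by its handle across both hooks. Handle 14 mm wide (y), 20 mm high (z), from x = -80 to +50; narrow shank slopes down to a flat blade: x = 70 to 150, 50 mm wide, 2.6 mm thick, underside at z = -60. Origin at mid handle section, midway between the hooks as hung, 11 mm behind the centre of mass; x to the blade, z up. Grip it there from above, across y
- blade_tip (a point): Middle of the blade's front edge, on its underside, 150 mm ahead of and 60 mm below the spatula's origin
- biscuit1: Oat biscuit, loose, 70 mm across, 14 mm thick, about 45 g; one face plain, the other with small dark dimples. Rim bevelled on both sides: flat faces 50 mm across, widest at half thickness, so a thin blade slips under the rim. Origin at its centre (7 mm up when flat on the table); z points out of the PLAIN face. Starts on the table before the tray's open edge, plain face up (z up); may be absent
- biscuit2: Oat biscuit, loose, 70 mm across, 14 mm thick, about 45 g; one face plain, the other with small dark dimples. Rim bevelled on both sides: flat faces 50 mm across, widest at half thickness, so a thin blade slips under the rim. Origin at its centre (7 mm up when flat on the table); z points out of the PLAIN face. Starts on the table before the tray's open edge, plain face up (z up); may be absent
- biscuit3: Oat biscuit, loose, 70 mm across, 14 mm thick, about 45 g; one face plain, the other with small dark dimples. Rim bevelled on both sides: flat faces 50 mm across, widest at half thickness, so a thin blade slips under the rim. Origin at its centre (7 mm up when flat on the table); z points out of the PLAIN face. Starts on the table before the tray's open edge, plain face up (z up); may be absent
- biscuit4: Oat biscuit, loose, 70 mm across, 14 mm thick, about 45 g; one face plain, the other with small dark dimples. Rim bevelled on both sides: flat faces 50 mm across, widest at half thickness, so a thin blade slips under the rim. Origin at its centre (7 mm up when flat on the table); z points out of the PLAIN face. Starts on the table before the tray's open edge, plain face up (z up); may be absent
- jar: Bystander: closed amber glass jar, 70 mm across, 100 mm tall, origin at the centre of its underside
- tin: Bystander: food tin, 74 mm across, 80 mm tall, origin at the centre of its underside
- oil: Bystander: green glass oil bottle, 66 mm across, 210 mm tall, origin at the centre of its underside
Things that resemble listed ones, but are neither listed nor needed, are in the scene too. What is shaped like the spatula but orange or red is not meant.

How it is judged (in metres and radians):
On the way, in this order (a step that is already met when the one before it is completed fails the run):
1. the spatula has been lifted off the hooks (horizontal distance between spatula and hooks above 0.08 m), for 0.2 s.
2. every biscuit lies turned over, flat and wholly on the tray floor (angle between each of biscuit1, biscuit2, biscuit3, biscuit4's own z axis and vertical above 2.99 rad and y of biscuit1 in the frame of tray between 0.033 and 0.12 m and x of biscuit1 in the frame of tray between -0.14 and 0.14 m and z of biscuit1 in the frame of tray between 0.012 and 0.021 m and linear speed of each of biscuit1, biscuit2, biscuit3, biscuit4 below 0.03 m/s and y of biscuit2 in the frame of tray between 0.033 and 0.12 m and x of biscuit2 in the frame of tray between -0.14 and 0.14 m and z of biscuit2 in the frame of tray between 0.012 and 0.021 m and y of biscuit3 in the frame of tray between 0.033 and 0.12 m and x of biscuit3 in the frame of tray between -0.14 and 0.14 m and z of biscuit3 in the frame of tray between 0.012 and 0.021 m and y of biscuit4 in the frame of tray between 0.033 and 0.12 m and x of biscuit4 in the frame of tray between -0.14 and 0.14 m and z of biscuit4 in the frame of tray between 0.012 and 0.021 m), for 0.3 s.
At the end, for the whole second after the job is handed in: Every biscuit present rests flat on the tray floor, dimples up (0.15 rad), centre 33 to 120 mm in from the front edge and within 140 mm of the middle lengthwise; the spatula hangs at rest on both hooks, upright (0.2 rad), origin within 30 mm along and 20 mm across of the hooks point (all of step 2 and x of spatula in the frame of hooks between -0.03 and 0.03 m and y of spatula in the frame of hooks between -0.02 and 0.02 m and z of spatula in the frame of hooks between -0.006 and 0.01 m and angle between spatula's own z axis and vertical below 0.2 rad and linear speed of spatula below 0.03 m/s); the robot touches nothing.
It fails at once if the gripper or arm touches a biscuit (contact force between any of the fingers, the arm and biscuit1 above 0.5 N or contact force between any of the fingers, the arm and biscuit2 above 0.5 N or contact force between any of the fingers, the arm and biscuit3 above 0.5 N or contact force between any of the fingers, the arm and biscuit4 above 0.5 N).
It fails at once if a bystander is moved more than 30 mm (distance of any of jar, tin, oil from where it was at the start of the episode above 0.03 m).
Of biscuit1, biscuit2, biscuit3, biscuit4 only 3 to 4 are there at a start; the rules pass over those that are not, and their reading is None.
At some moment in a run one of biscuit1, biscuit2, biscuit3, biscuit4 may be knocked a few centimetres aside while the robot is not near it.
Once in a run the grip may slacken for a moment while it holds something.
It also fails if it takes over 210 s, if anything falls off the work surface, if the arm or the gripper's body presses on something with over 40 N, if the wrist force passes 120 N, or if a joint passes its speed limit or range.

ROBOT

A 6-joint arm with a two-finger parallel gripper is mounted at the origin on the work surface. World frame = base frame: x ahead of the robot, y to its left, z up, the work surface at z = 0. Lengths are in mm, angles in rad, forces in N, time in s.
With the tool pointing down it reaches from about 350 to 875 mm from the base axis. Payload 4.2 kg.
Tool frame: the origin (TCP) lies at the very end of the fingers, on their centre line; the grasp point (between the pads) lies 19 mm behind it; z points along the fingers, y is the line along which they close (so a half turn about z gives the same grasp; the last joint's range is limited). The gripper opens to 85 mm and grips with 20 to 120 N. Pads are 22 mm wide; open, the fingers measure 114 mm over their backs; the gripper's body (76 mm by 85 mm) begins 54 mm behind the grasp point. The pads swing forward as they close: fully open they stand 13 mm farther back than shut.
Start: joints at [-0.887, 0.385, 0.008, 0, -1.194, -0.259], TCP at [257.599, -569.423, 231.312] pointing down, gripper open.
Joint ranges: [-3.14, 3.14], [-1.21, 2.06], [-1.07, 1.41], [-3.16, 2.05], [-2.99, -0.16], [-3.1, 3.1]. Speed limits (rad/s): [2.79, 2.79, 3.14, 3.14, 3.14, 3.14].

INTERFACE

Orientations are given as a unit quaternion [x, y, z, w].
In Python, from bench import arm gives the robot as it stands.
- The arm moves only by the tool servo_tool, never from a script. Its argument "rows" is a list that holds one entry, the list of rows, each a list of 7 numbers: the finger opening in mm, from 0 to 85.4, then the shift along the tool's x, y, z in mm, then the turn, a rotation vector about the tool's x, y, z in rad. A call has 1 to 10 rows; each row is the pose to reach, as a shift and turn from the pose commanded when the call began, along the tool's axes at that moment; what a row does not reach only later rows make up. A row lasts 1/8 s, in which the tool goes at most 62.5 mm and 10.7 degrees, less where a joint would pass 70% of its speed; a pose out of reach is approached as far as the arm can. A call with a gripper value outside its range is refused whole. The fingers move at their own pace and stop on an object; the grip force is fixed at half the most. Time passes only in rows, so rows that repeat a pose let the fingers close. It gives the time, the measured TCP pose, the force, the opening and the grip force at its end, in the units of the state.
- arm.read_state(): the state, without advancing time (a new reading comes with each control period).
- arm.get_image(name): name is "side" or "top" or "wrist"; returns the picture (400x640x3 uint8, red, green, blue); there is no depth.
- arm.camera_params(name): a dict with "intrinsics" (3x3 intrinsics, pixels), "R" (3x3) and "t" (3): a world point X has camera coordinates R X + t. Camera axes: x right, y down, z forward; pixel columns grow to the right and rows downward; lengths in mm; the calibration is good to about 2 mm. A picture is of the moment at which its call begins: read the wrist's pose just before it. camera_params takes no time and is no camera call; for the wrist camera it gives the pose at the moment of the call.
- arm.job_done(): hands the job in; it is judged then, once.
The state is a dict: "clock": time; "joints": joint angles; "joint_vel": joint speeds; "joint_efforts": joint torques, N m; "position": TCP position; "ee_rot": TCP orientation; "contact_force": force on the tool from outside, world axes, zero at the start; "wrist_torque": the same for the moment, N m; "gripper_width": finger opening in mm; "grasp_force": force on a finger pad.
Only numpy, scipy, OpenCV 4.12 (cv2) and the standard library are available. Lean on these libraries where they do the work, as an engineer would, in place of code of your own. Each camera call takes 0.05 s, during which the arm holds its last target. There are 200 camera calls.

## Working session

There is one attempt and no reset: what is moved stays moved. The work goes in short steps, Python scripts to look and compute and a tool call to move; the robot and the scene stay as the last step left them, time stands still between calls to the robot, and variables do not carry over. Pictures are saved under pics/ and viewed, at most 14 in all, crops included, and the job is handed in when it is done.

Besides the shell and the picture viewer there is one more tool, called as name([rows], argument=value, ...), one row to a line, values as JSON. servo_tool: Moves the arm, as the interface text tells. Its arguments: {"type":"object","properties":{"rows":{"type":"array"}},"required":["rows"]}

```bash
ls; mkdir -p pics; python3 - <<'E'
from bench import arm
import cv2,numpy as np
s=arm.read_state();print(s)
for n in ("top","side"):
    im=arm.get_image(n);cv2.imwrite(f"pics/{n}0.png",im[...,::-1])
    p=arm.camera_params(n);print(n,p)
E
```

```text
pics
{'clock': 0.0, 'joints': array([-8.87411016e-01,  3.85563433e-01,  6.61358063e-03, -5.02326161e-04,
       -1.19398841e+00, -2.58589511e-01]), 'joint_vel': array([-0.00090973,  0.00057421,  0.00102828, -0.00031059, -0.00028848,
        0.00066882]), 'joint_efforts': array([-2.73344094e-04, -3.92287266e+01,  1.88399810e+01,  4.18607309e+00,
       -4.66121084e-03, -2.96915891e-05]), 'position': array([ 257.35398674, -568.91199609,  230.21214249]), 'ee_rot': array([-2.10713807e-01,  9.77547181e-01,  1.06029014e-03, -2.77942940e-04]), 'contact_force': array([-0.13914725,  0.31493117,  0.22437596]), 'wrist_torque': array([ 0.02384534, -0.03124625,  0.00914742]), 'grasp_force': 0.0, 'gripper_width': 85.60284060048892}
top {'intrinsics': array([[377.78615247,   0.        , 316.86913749],
       [  0.        , 377.78615247, 198.2829601 ],
       [  0.        ,   0.        ,   1.        ]]), 'R': array([[-0.00174115, -0.99998093, -0.00592527],
       [-0.97738325,  0.00295475, -0.2114551 ],
       [ 0.21146858,  0.00542309, -0.97736975]]), 't': array([  61.13944423,  558.42675554, 1328.15175623])}
side {'intrinsics': array([[476.04472412,   0.        , 316.24664247],
       [  0.        , 476.04472412, 205.76699278],
       [  0.        ,   0.        ,   1.        ]]), 'R': array([[ 9.58499048e-01, -2.85095716e-01,  8.29224191e-05],
       [-1.62340802e-01, -5.46032958e-01, -8.21884100e-01],
       [ 2.34360914e-01,  7.87761666e-01, -5.69654737e-01]]), 't': array([-501.4465067 ,  207.62019069, 1604.71469217])}
```

View pics/top0.png

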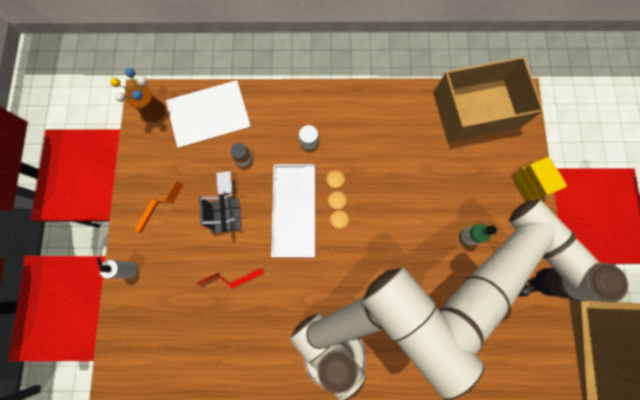

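View pics/side0.png

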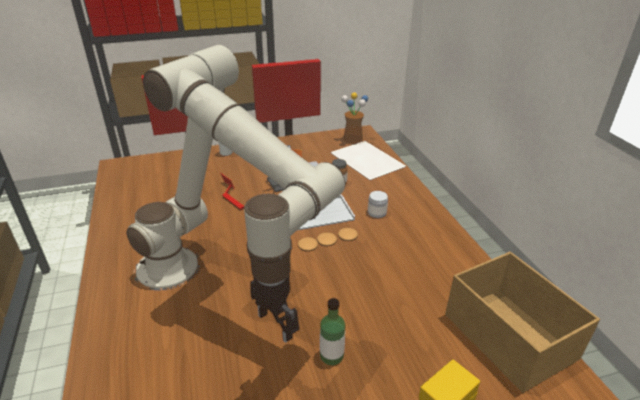

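Seen in top view: the grey spatula on the rack is at about (222,200), with its blade at (224,183). Orange (160,205) and red (230,280) look-alikes are rejected by colour. The tray is at (294,210), with three biscuits at (336,180), (338,200) and (340,219). The tin or jar candidates are at (309,138) and (241,155), and the oil bottle is at (478,235). Next is a close crop of the rack and tray.

```bash
cat > h.py <<'E'
import numpy as np,cv2
from bench import arm
from scipy.spatial.transform import Rotation as Ro
def ray(n,u,v,z,p=None):
    p=p or arm.camera_params(n);R=np.array(p["R"]);t=np.array(p["t"]);K=np.array(p["intrinsics"])
    d=R.T@np.linalg.inv(K)@[u,v,1];c=-R.T@t
    return c+d*(z-c[2])/d[2]
def proj(n,X,p=None):
    p=p or arm.camera_params(n);q=np.array(p["intrinsics"])@(np.array(p["R"])@np.array(X).T+np.array(p["t"])[:,None]);return (q[:2]/q[2]).T
def crop(n,f,x0,y0,x1,y1,s,src=None):
    im=arm.get_image(n)[...,::-1] if src is None else cv2.imread(src)
    if src is None: cv2.imwrite(f.replace('.png','_full.png'),im)
    cv2.imwrite(f,cv2.resize(im[y0:y1,x0:x1],None,fx=s,fy=s,interpolation=cv2.INTER_CUBIC))
E
python3 - <<'E'
from h import *
crop("top","pics/c1.png",190,125,360,265,4.5/1.05,"pics/top0.png")
E
```

```text
(no output)
```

View pics/c1.png

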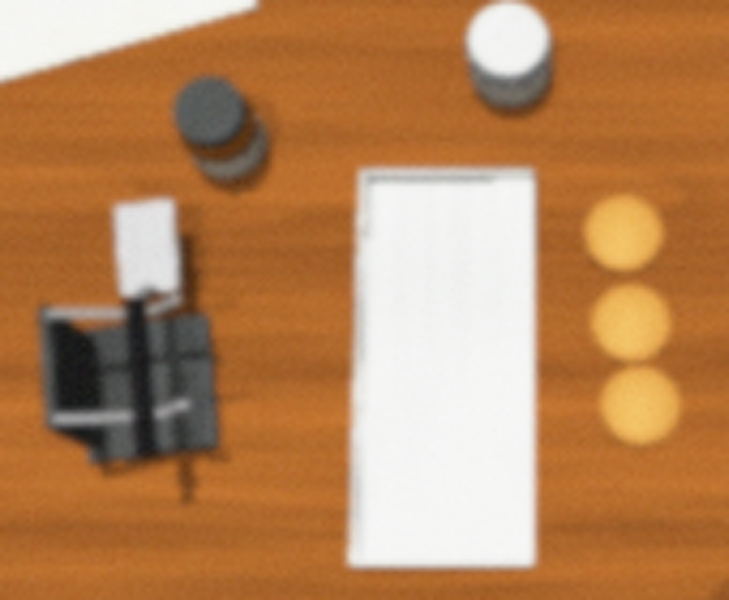

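```bash
python3 - <<'E'
from h import *
p=arm.camera_params("top");s=4.5/1.05
def c(u,v,z): return np.round(ray("top",190+(u+.5)/s-.5,125+(v+.5)/s-.5,z,p)[:2],0)
for nm,u,v,z in [("trayFfar",537,170,20),("trayFnear",537,566,20),("trayBfar",358,170,20),("trayBnear",347,566,20),
("b1",624,232,14),("b2",632,322,14),("b3",640,405,14),("jarDark",210,110,100),("white",509,40,80),
("bl1",113,205,72),("bl2",175,198,72),("bl3",181,288,72),("bl4",120,297,72),("h1",134,295,139),("h2",146,455,139),
("hookA_back",45,314,148),("hookA_tip",178,299,145),("hookB_back",55,419,148),("hookB_tip",188,403,145),
("bpl1",42,308,148),("bpl2",52,424,148),("base1",210,315,0),("base2",216,445,0)]: print(nm,c(u,v,z))
print("oil",ray("top",468,240,0,p),ray("top",486,232,210,p))
E
```

```text
trayFfar [701.  67.]
trayFnear [349.  68.]
trayBfar [702. 229.]
trayBnear [349. 230.]
b1 [645. -11.]
b2 [563. -17.]
b3 [488. -23.]
jarDark [731. 347.]
white [802.  91.]
bl1 [655. 433.]
bl2 [661. 380.]
bl3 [581. 371.]
bl4 [573. 423.]
h1 [560. 393.]
h2 [429. 377.]
hookA_back [542. 461.]
hookA_tip [555. 356.]
hookB_back [457. 448.]
hookB_tip [470. 344.]
bpl1 [547. 464.]
bpl2 [453. 450.]
base1 [573. 361.]
base2 [456. 351.]
oil [ 410.27557487 -504.51628135    0.        ] [ 414.16359974 -481.58802214  210.        ]
```

```bash
cat >> h.py <<'E'
import json,os
D=np.diag([-1.,1,-1])
def spat(yaw,nose=0,roll=0): # spatula world rotation
    return (Ro.from_euler('z',yaw)*Ro.from_euler('y',nose)*Ro.from_euler('x',roll))
def tool(S): return S*Ro.from_matrix(D)
def state(log=True):
    s=arm.read_state()
    if log:
        with open('log.jsonl','a') as f: f.write(json.dumps({k:np.array(s[k]).tolist() for k in("joints","position","ee_rot")})+"\n")
    return s
def delta(ps,Rt,s=None,frm=None):
    """ps target TCP, Rt tool Rotation; from state or frm=(p,R)"""
    if frm is None:
        s=s or state(); frm=(s["position"],Ro.from_quat(s["ee_rot"]))
    p,R=frm
    return np.round(np.r_[R.inv().apply(np.array(ps)-p),(R.inv()*Rt).as_rotvec()],3)
def delta_o(o,S,g=19,**k): # spatula-origin target with grasp at origin
    Rt=tool(S); return delta(np.array(o)+Rt.apply([0,0,g]),Rt,**k)
E
python3 - <<'E'
from h import *
S=spat(.125)
print(delta_o([508,387,129],S)); print(delta_o([508,387,230],S))
print(delta([500,-100,290],tool(spat(.3))))
E
```

```text
[-6.22244e+02  7.67556e+02  1.21803e+02  2.00000e-03 -0.00000e+00
  3.00000e-01]
[-6.22234e+02  7.67756e+02  2.08030e+01  2.00000e-03 -0.00000e+00
  3.00000e-01]
[-4.14281e+02  3.27469e+02 -5.90510e+01  2.00000e-03 -0.00000e+00
  1.25000e-01]
```

servo_tool([
  [[60,0,0,-60,0,0,0],[60,-60,50,-60,0,0,0.02],[60,-105,85,-60,0,0,0.04],[60,-150,120,-60,0,0,0.06],[60,-200,160,-60,0,0,0.08],[60,-250,200,-60,0,0,0.1],[60,-300,240,-60,0,0,0.12],[60,-345,275,-60,0,0,0.12],[60,-390,310,-60,0,0,0.12],[60,-414,327,-60,0,0,0.12]],
])

```text
clock: 1.35
position: [500.7, -98.2, 290.9]
ee_rot: [-0.153, 0.988, 0.0, -0.0]
contact_force: [0.1, -1.0, 0.3]
gripper_width: 60.3
grasp_force: 0.0
```

```bash
python3 - <<'E'
from h import *
print(delta_o([508,387,220],spat(.125)),state()["joints"])
E
```

```text
[-1.53940e+02  4.60145e+02  9.00110e+01  0.00000e+00 -1.00000e-03
  1.83000e-01] [ 1.24670438e-01  1.48867678e-01 -1.65977574e-01 -4.04598556e-04
 -1.25662644e+00 -1.38762550e+00]
```

servo_tool([
  [[60,-20,55,10,0,0,0.02],[60,-40,110,20,0,0,0.04],[60,-60,170,30,0,0,0.06],[60,-80,230,40,0,0,0.08],[60,-100,290,50,0,0,0.1],[60,-120,350,60,0,0,0.12],[60,-140,410,60,0,0,0.15],[60,-154,460,60,0,0,0.183],[60,-154,460,60,0,0,0.183],[60,-154,460,60,0,0,0.183]],
])

```text
clock: 2.6
position: [508.4, 384.0, 230.5]
ee_rot: [-0.061, 0.998, -0.001, -0.001]
contact_force: [-0.6, -0.8, 0.7]
gripper_width: 60.1
grasp_force: 0.0
```

```bash
python3 - <<'E'
from h import *
s=state()
p=arm.camera_params("wrist");crop("wrist","pics/w1.png",0,0,640,400,1.25)
import pickle;pickle.dump(p,open("w1.pkl","wb"))
print(delta_o([508,387,129],spat(.125)),s["joints"])
X=np.array([508,387,129.]);S=spat(.125)
for o in ([0,0,10],[50,0,10],[-80,0,10],[150,25,-57.4],[150,-25,-57.4]): print(o,proj("wrist",[X+S.apply(o)],p)*1.25)
E
```

```text
[ 1.50000e-01  3.80300e+00  1.20929e+02 -1.00000e-03 -1.00000e-03
 -4.00000e-03] [ 9.00248853e-01  4.06940018e-01  4.03743903e-02 -1.68918204e-04
 -1.20611101e+00 -2.34867132e+00]
[0, 0, 10] [[397.5987669  248.62298552]]
[50, 0, 10] [[397.40656205 319.75120653]]
[-80, 0, 10] [[397.96194798 114.22250691]]
[150, 25, -57.4] [[423.72688387 381.55886164]]
[150, -25, -57.4] [[368.4994396  381.64199294]]
```

View pics/w1.png

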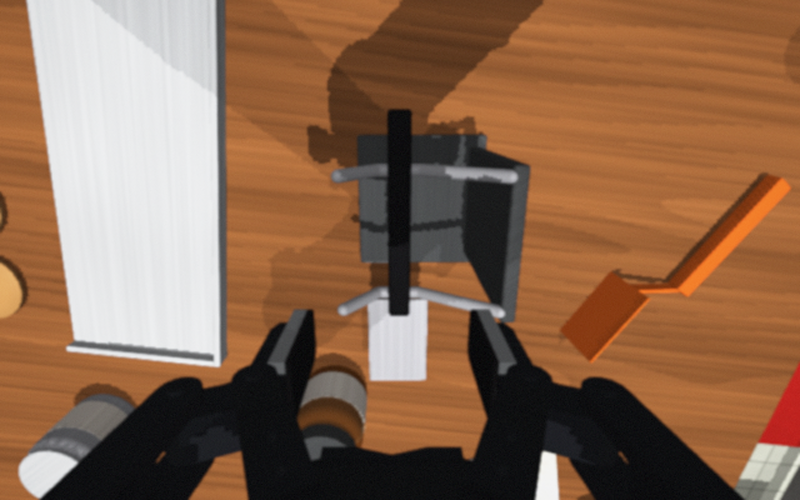

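servo_tool([
  [[60,1.8,4.8,40,0,0,-0.004],[60,1.8,4.8,80,0,0,-0.004],[60,1.8,4.8,110,0,0,-0.004],[60,1.8,4.8,121,0,0,-0.004],[60,1.8,4.8,121,0,0,-0.004],[60,1.8,4.8,121,0,0,-0.004],[0,1.8,4.8,121,0,0,-0.004],[0,1.8,4.8,121,0,0,-0.004],[0,1.8,4.8,121,0,0,-0.004],[0,1.8,4.8,121,0,0,-0.004]],
])

```text
clock: 3.9
position: [506.7, 389.0, 111.0]
ee_rot: [-0.063, 0.998, 0.0, 0.0]
contact_force: [-1.4, 0.2, 4.0]
gripper_width: 13.3
grasp_force: 60.5
```

servo_tool([
  [[0,0,0,0,0,0,0],[0,0,0,0,0,0,0],[0,0,0,-10,0,0,0],[0,0,0,-25,0,0,0],[0,0,0,-45,0,0,0],[0,0,0,-70,0,0,0],[0,0,0,-90,0,0,0],[0,0,0,-90,0,0,0]],
])

```text
clock: 4.9
position: [507.2, 389.4, 202.7]
ee_rot: [-0.063, 0.998, 0.002, 0.002]
contact_force: [-0.8, 0.3, -2.2]
gripper_width: 12.7
grasp_force: 60.1
```

```bash
python3 - <<'E'
from h import *
s=state();print(s["joints"])
for z in (140,80): print(delta_o([563,-190,z],spat(np.pi/2)))
p=arm.camera_params("wrist");crop("wrist","pics/w2.png",150,60,470,320,2)
Rt=Ro.from_quat(s["ee_rot"]);S=Rt*Ro.from_matrix(D);X=s["position"]-Rt.apply([0,0,19])
for o in ([0,0,10],[50,0,10],[-80,0,10],[150,25,-57.4],[150,-25,-57.4]): print(o,(proj("wrist",[X+S.apply(o)],p)-[150,60])*2)
E
```

```text
[ 9.07435396e-01  4.26659715e-01  9.29441920e-05  2.53301958e-04
 -1.13967354e+00 -2.35250810e+00]
[ 1.76470e+01 -5.82069e+02  7.98480e+01  0.00000e+00  5.00000e-03
 -1.44500e+00]
[ 1.78500e+01 -5.82252e+02  1.39847e+02  0.00000e+00  5.00000e-03
 -1.44500e+00]
[0, 0, 10] [[330.00547645 461.18956089]]
[50, 0, 10] [[329.54032963 642.45698878]]
[-80, 0, 10] [[331.02663377  63.24519279]]
[150, 25, -57.4] [[392.79788729 689.62635902]]
[150, -25, -57.4] [[263.30565488 689.64854452]]
```

View pics/w2.png

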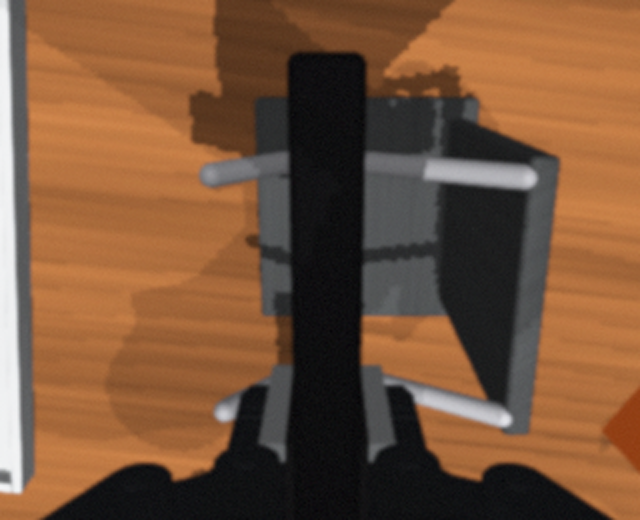

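servo_tool([
  [[0,2,-50,0,0,0,-0.14],[0,4,-105,0,0,0,-0.29],[0,6,-160,0,0,0,-0.44],[0,8,-220,0,0,0,-0.59],[0,10,-280,0,0,0,-0.74],[0,12,-340,0,0,0,-0.89],[0,14,-400,0,0,0,-1.04],[0,16,-460,0,0,0,-1.19],[0,18,-520,10,0,0,-1.34],[0,18,-580,20,0,0.005,-1.445]],
])

```text
clock: 6.2
position: [560.6, -190.8, 179.0]
ee_rot: [0.708, -0.706, -0.001, 0.003]
contact_force: [0.6, 0.3, -1.6]
gripper_width: 13.1
grasp_force: 60.0
```

servo_tool([
  [[0,0,0,0,0,0,0],[0,0,0,-30,0,0,0],[0,0,0,-60,0,0.15,0],[0,0,0,-90,0,0.3,0],[0,0,0,-100,0,0.45,0],[0,0,0,-100,0,0.6,0],[0,0,0,-100,0,0.75,0],[0,0,0,-100,0,0.9,0],[0,0,0,-100,0,0.9,0]],
])

```text
clock: 7.32
position: [560.7, -187.4, 277.3]
ee_rot: [0.639, -0.634, 0.306, 0.311]
contact_force: [-0.5, -0.8, -1.7]
gripper_width: 13.0
grasp_force: 60.2
```

```bash
python3 - <<'E'
from h import *
s=state();print(s["joints"],s["position"])
crop("top","pics/t2.png",240,130,400,250,5)
E
```

```text
[ 0.2506158   0.3277069  -0.52805303  0.93973047 -1.22683627 -0.81924208] [ 560.74397908 -187.35493236  277.32584186]
```

View pics/t2_full.png

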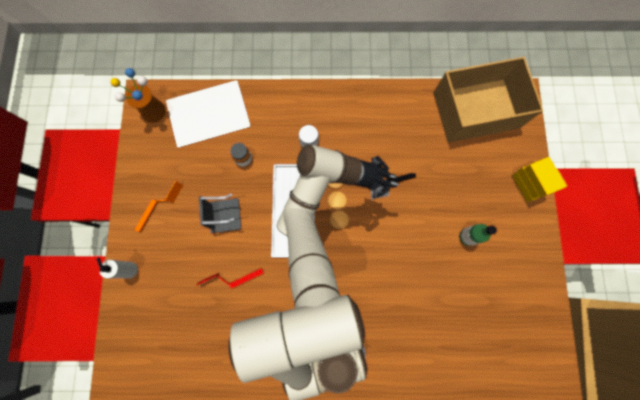

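servo_tool([
  [[0,0,0,0,0,0,0],[0,40,0,0,0,0.15,0],[0,80,0,0,0,0.3,0],[0,80,0,0,0,0.45,0],[0,80,0,0,0,0.6,0.1],[0,80,0,0,0,0.6,0.2],[0,80,0,0,0,0.6,0.2]],
])

```text
clock: 8.25
position: [562.5, -238.5, 343.5]
ee_rot: [-0.452, 0.576, -0.51, -0.451]
contact_force: [0.3, -0.6, -1.7]
gripper_width: 13.0
grasp_force: 63.9
```

```bash
cat > fit.py <<'E'
from h import *
from scipy.optimize import least_squares
L=[json.loads(l) for l in open('log.jsonl')]
Q=np.array([l["joints"] for l in L]);P=np.array([l["position"] for l in L]);RR=Ro.from_quat([l["ee_rot"] for l in L])
ax=np.array([[0,0,1],[0,1,0],[0,-1,0],[1,0,0],[0,-1,0],[1,0,0]],float) # signs tuned
def fk(q,v,sg):
    d1,a1,x3,z3,e4,z4,x5,z5,px,py,pz=v
    pts=[[0,0,0],[a1,0,d1],[x3,0,z3],[0,e4,z4],[x5,0,z5],[0,py,pz]]
    T=np.eye(4)
    for i in range(6):
        R=Ro.from_rotvec(ax[i]*sg[i]*q[i]).as_matrix();A=np.eye(4);A[:3,:3]=R;A[:3,3]=np.array(pts[i])-R@pts[i];T=T@A
    return T[:3,:3],(T@[px,py,pz,1])[:3]
if __name__=="__main__":
    import itertools
    v0=[300,0,0,700,-160,700,400,700,600,-160,700]
    best=None
    for sg in itertools.product([1,-1],repeat=4):
        sg=(1,1,sg[0],sg[1],sg[2],sg[3])
        Rs=[fk(q,v0,sg)[0] for q in Q]
        # fixed tool rotation consistency: R_meas = R_fk * Rt
        Rt=[Ro.from_matrix(a.T@b) for a,b in zip(Rs,RR.as_matrix())]
        m=Ro.concatenate(Rt).mean();e=max((m.inv()*r).magnitude() for r in Rt)
        if best is None or e<best[0]: best=(e,sg,m)
    print(best[0],best[1],best[2].as_matrix().round(2))
    sg=best[1]
    f=lambda v:np.r_[np.ravel([fk(q,v,sg)[1]-p for q,p in zip(Q,P)]),(v-v0)*1e-3]
    r=least_squares(f,v0);print(r.x.round(1),np.abs(r.fun[:-11]).max(),len(Q))
    json.dump([r.x.tolist(),sg,best[2].as_matrix().tolist()],open('fk.json','w'))
E
python3 - <<'E'
from h import *
s=state();print(s["joints"],s["position"],s["clock"])
E
python3 fit.py
```

```text
[ 0.16178952  0.45700355 -0.63463934  1.34141757 -1.60749873 -1.28597387] [ 562.53000983 -238.54178195  343.48092673] 8.25
5.768888059150691e-16 (1, 1, 1, -1, 1, -1) [[-0.  0.  1.]
 [-1.  0. -0.]
 [-0. -1.  0.]]
[ 160.6    0.     0.   725.5   -0.   725.5  421.8  725.5  719.5 -159.8
  725.5] 0.0008855925295847555 12
```

```bash
cat > ik.py <<'E'
from h import *
from fit import fk
from scipy.optimize import least_squares
v,sg,M=json.load(open('fk.json'));M=np.array(M)
LO=np.array([-3.14,-1.21,-1.07,-3.16,-2.99,-3.1]);HI=np.array([3.14,2.06,1.41,2.05,-.16,3.1])
def ik(p,Rt,q0):
    def f(q):
        R,t=fk(q,v,sg);return np.r_[(t-p)/100,(Ro.from_matrix(R@M).inv()*Rt).as_rotvec()]
    r=least_squares(f,np.clip(q0,LO+1e-3,HI-1e-3),bounds=(LO,HI));return r.x,np.abs(r.fun).max()
def pts(q): # wrist joint5 centre, corner of the hand axis
    o=[]
    for P in ([v[6],0,v[7]],[v[6],v[9],v[7]]):
        w=list(v);w[8:]=P; 
        T=fk(q,w,sg)[1];o.append(T.round())
    return o
def tcp_from_tip(tip,S,g=19): # tip: world position of blade_tip
    Rt=tool(S); o=np.array(tip)-S.apply([150,0,-60]); return o+Rt.apply([0,0,g]),Rt
E
python3 - <<'E'
from ik import *
q0=np.array([.0,.3,0,0,-1.2,0])
for x in (430,525,620):
  for yaw in (np.pi/2,2.2,2.8,3.14):
    q=q0.copy()
    for th in np.arange(0,1.81,.15):
        p,R=tcp_from_tip([x,110,40 if th<1.2 else 20],spat(yaw,th)); q,e=ik(p,R,q)
        if e>1e-3: print("  fail",th,e);break
    print(x,round(yaw,2),round(th,2),q.round(2),*pts(q),p.round())
E
```

```text
430 1.57 1.8 [ 1.05  0.96 -0.42  0.56 -1.97 -1.47] [271. 470.  73.] [430. 474.  89.] [430. 184. 157.]
430 2.2 1.8 [ 1.31  0.86 -0.95  0.86 -1.64 -1.76] [ 85. 317. 118.] [216. 404.  89.] [386. 170. 157.]
  fail 0.75 0.022811829159662216
430 2.8 0.75 [ 0.24  0.09 -1.07  2.05 -0.45 -0.99] [213.  53. 337.] [321. 156. 394.] [507.  83. 172.]
  fail 0.6 0.06341468504631748
430 3.14 0.6 [ 0.15  0.12 -0.97  2.05 -0.16 -0.61] [258.  38. 346.] [372. 130. 411.] [531. 110. 159.]
525 1.57 1.8 [ 0.9   1.   -0.28  0.73 -2.02 -1.38] [368. 467.  59.] [525. 474.  89.] [525. 184. 157.]
525 2.2 1.8 [ 1.05  0.86 -0.87  1.12 -1.73 -1.72] [180. 315. 112.] [311. 404.  89.] [481. 170. 157.]
  fail 0.75 0.02030348669555577
525 2.8 0.75 [ 0.19  0.23 -0.89  2.05 -0.41 -0.93] [305.  59. 332.] [416. 155. 394.] [602.  83. 172.]
  fail 0.6 0.06261302377559226
525 3.14 0.6 [ 0.17  0.26 -0.81  1.89 -0.16 -0.47] [343.  57. 337.] [466. 129. 410.] [626. 110. 159.]
620 1.57 1.8 [ 0.78  1.07 -0.1   0.9  -2.06 -1.26] [468. 463.  41.] [620. 474.  89.] [620. 184. 157.]
620 2.2 1.8 [ 0.85  0.89 -0.74  1.34 -1.79 -1.62] [276. 312.  97.] [406. 404.  89.] [576. 170. 157.]
  fail 0.75 0.002462075477812627
620 2.8 0.75 [ 0.15  0.35 -0.71  2.05 -0.37 -0.88] [395.  60. 322.] [507. 151. 391.] [697.  83. 172.]
  fail 0.6 0.039358412224434466
620 3.14 0.6 [ 0.25  0.39 -0.62  1.42 -0.16 -0.06] [427. 108. 327.] [563. 118. 411.] [721. 110. 159.]
```

```bash
cat >> ik.py <<'E'
BOX={"rack":([440,340,0],[580,468,150]),"jar":([690,310,0],[770,385,100]),"tin":([760,50,0],[845,135,80])}
def segs(q):
    def at(P,k):
        qq=np.array(q,float).copy();qq[k:]=0;w=list(v);w[8:]=P;return fk(qq,w,sg)[1]
    el=at([0,0,v[3]],2);w5,c=pts(q);t=fk(q,v,sg)[1]
    return [(el,w5),(w5,c),(c,t)]
def clear(q):
    o={}
    for n,(lo,hi) in BOX.items():
        d=[]
        for a,b in segs(q):
            X=a+np.linspace(0,1,40)[:,None]*(np.array(b)-a)
            d.append(np.linalg.norm(X-np.clip(X,lo,hi),axis=1).min())
        o[n]=np.round(d).astype(int).tolist()
    return o
E
python3 - <<'E'
from ik import *
for x in (488,563,645):
  for yaw in (1.2,1.57,1.9,2.2):
    q=np.array([.0,.3,0,0,-1.2,0])
    for th in np.linspace(0,1.31,8):
        p,R=tcp_from_tip([x,60,20],spat(yaw,th)); q,e=ik(p,R,q)
    f=np.array([np.cos(yaw),np.sin(yaw)])
    for tag,(d,z,th) in {"stand":(0,22,1.31),"top":(35,45,1.31),"push":(22,11,1.1)}.items():
        p,R=tcp_from_tip([x+f[0]*d,60+f[1]*d,z],spat(yaw,th)); q,e=ik(p,R,q)
        print(x,yaw,tag,q.round(2),round(e,4),pts(q),clear(q))
E
```

```text
488 1.2 stand [ 0.72  0.74 -0.29  0.48 -1.8  -1.32] 0.0 [array([452., 395., 216.]), array([593., 329., 254.])] {'rack': [66, 66, 103], 'jar': [265, 182, 182], 'tin': [425, 310, 265]}
488 1.2 top [ 0.74  0.75 -0.19  0.46 -1.88 -1.29] 0.0 [array([466., 428., 235.]), array([605., 362., 277.])] {'rack': [85, 85, 116], 'jar': [265, 196, 193], 'tin': [443, 338, 272]}
488 1.2 push [ 0.7   0.65 -0.32  0.44 -1.63 -1.3 ] 0.0 [array([444., 372., 260.]), array([581., 298., 298.])] {'rack': [110, 110, 150], 'jar': [293, 226, 222], 'tin': [434, 326, 274]}
488 1.57 stand [ 0.82  0.65 -0.56  0.72 -1.58 -1.33] 0.0 [array([333., 359., 217.]), array([488., 349., 254.])] {'rack': [126, 90, 98], 'jar': [376, 254, 245], 'tin': [501, 387, 289]}
488 1.57 top [ 0.87  0.64 -0.49  0.68 -1.66 -1.29] 0.0 [array([335., 395., 234.]), array([488., 384., 277.])] {'rack': [134, 109, 111], 'jar': [380, 269, 253], 'tin': [521, 418, 297]}
488 1.57 push [ 0.79  0.56 -0.58  0.69 -1.42 -1.27] 0.0 [array([336., 337., 256.]), array([488., 316., 298.])] {'rack': [149, 130, 143], 'jar': [387, 283, 267], 'tin': [502, 393, 284]}
[... 4796 characters left out ...]
13 -1.25 -1.13] 0.0 [array([415., 284., 238.]), array([562., 302., 298.])] {'rack': [107, 107, 148], 'jar': [309, 236, 203], 'tin': [408, 339, 140]}
645 2.2 stand [ 0.55  0.58 -0.77  1.59 -1.3  -1.35] 0.0 [array([344., 209., 220.]), array([475., 293., 254.])] {'rack': [177, 114, 114], 'jar': [380, 265, 219], 'tin': [445, 369, 151]}
645 2.2 top [ 0.64  0.55 -0.76  1.49 -1.32 -1.3 ] 0.0 [array([324., 240., 236.]), array([455., 322., 277.])] {'rack': [176, 124, 126], 'jar': [397, 294, 226], 'tin': [475, 408, 182]}
645 2.2 push [ 0.51  0.52 -0.74  1.53 -1.09 -1.22] 0.0 [array([358., 199., 249.]), array([494., 267., 298.])] {'rack': [191, 163, 164], 'jar': [380, 282, 231], 'tin': [441, 368, 137]}
```

```bash
cat >> ik.py <<'E'
def plan(*wps,frm=None):
    """wps: (tip xyz, yaw, nose); prints cumulative rows from the present pose"""
    s=state();frm=frm or (s["position"],Ro.from_quat(s["ee_rot"]));q=np.array(s["joints"])
    for tip,yaw,th in wps:
        p,R=tcp_from_tip(tip,spat(yaw,th));q,e=ik(p,R,q)
        print(delta(p,R,frm=frm).round(2).tolist(),"|",round(e,3),q.round(2),min(min(x) for x in clear(q).values()))
def tip_now(s=None):
    s=s or state();Rt=Ro.from_quat(s["ee_rot"]);S=Rt*Ro.from_matrix(D);X=s["position"]-Rt.apply([0,0,19]);return X+S.apply([150,0,-60])
E
python3 - <<'E'
from ik import *
y=np.pi/2
plan(((488,-90,100),y,1.0),((488,-85,60),y,.5),((488,-80,20),y,.07),((488,-80,4),y,.07))
E
```

```text
[-85.64, 97.55, -90.29, 0.01, -0.5, -0.2] | 0.0 [ 0.42  0.29 -0.73  0.93 -1.29 -1.05] 280
[-160.95, 107.78, -24.31, -0.04, -1.0, -0.2] | 0.0 [ 0.14  0.25 -0.68  0.69 -0.85 -0.66] 362
[-253.82, 123.09, 12.31, -0.08, -1.43, -0.2] | 0.0 [-0.09  0.4  -0.47  0.11 -0.69  0.01] 387
[-269.51, 125.98, 13.46, -0.08, -1.43, -0.2] | 0.0 [-0.09  0.43 -0.49  0.11 -0.65  0.  ] 386
```

servo_tool([
  [[0,-30,33,-30,0,-0.17,-0.07],[0,-58,66,-60,0,-0.34,-0.14],[0,-86,98,-90,0.01,-0.5,-0.2],[0,-111,101,-70,-0.01,-0.67,-0.2],[0,-136,105,-46,-0.02,-0.84,-0.2],[0,-161,108,-24,-0.04,-1.0,-0.2],[0,-192,113,-12,-0.05,-1.15,-0.2],[0,-223,118,0,-0.06,-1.3,-0.2],[0,-254,123,12,-0.08,-1.43,-0.2],[0,-254,123,12,-0.08,-1.43,-0.2]],
])

```text
clock: 9.5
position: [487.3, -228.5, 70.7]
ee_rot: [0.708, -0.706, 0.025, 0.025]
contact_force: [0.9, -0.7, -1.7]
gripper_width: 12.7
grasp_force: 63.5
```

```bash
python3 - <<'E'
from ik import *
s=state();print(tip_now(s),s["joints"])
y=np.pi/2
plan(((488,-80,4),y,.07),((488,-80,0),y,.07),((488,-80,-2),y,.07))
crop("top","pics/t3.png",270,150,400,280,4)
p=arm.camera_params("top");print((proj("top",[tip_now(s)],p)-[270,150])*4, (proj("top",[[488,-23,14],[563,-17,14],[645,-11,14]],p)-[270,150])*4)
p=arm.camera_params("wrist");crop("wrist","pics/w3.png",0,0,640,400,1);print(proj("wrist",[tip_now(s)],p))
E
```

```text
[486.92354085 -81.7946164   19.18544638] [-0.09802695  0.40327549 -0.47203361  0.11028027 -0.69214405  0.01563529]
[-2.84, -0.7, 15.11, 0.0, -0.0, 0.0] | 0.0 [-0.09  0.43 -0.49  0.11 -0.65  0.  ] 386
[-3.12, -0.7, 19.1, 0.0, -0.0, 0.0] | 0.0 [-0.1   0.43 -0.49  0.12 -0.64  0.  ] 386
[-3.26, -0.7, 21.09, 0.0, -0.0, 0.0] | 0.0 [-0.1   0.43 -0.49  0.12 -0.64  0.  ] 385
[[339.42413621 276.84561817]] [[276.17726815 276.74654641]
 [268.73100468 198.56039266]
 [261.35987706 115.0352107 ]]
[[313.10657929 401.58021769]]
```

View pics/t3.png

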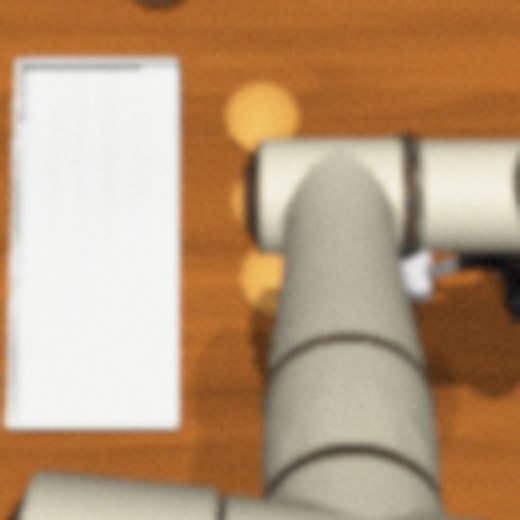

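servo_tool([
  [[0,-3,-0.7,8,0,0,0],[0,-3,-0.7,14,0,0,0],[0,-3,-0.7,16,0,0,0],[0,-3,-0.7,17,0,0,0],[0,-3,-0.7,17,0,0,0]],
])

```text
clock: 10.22
position: [488.0, -224.7, 53.8]
ee_rot: [0.709, -0.704, 0.025, 0.025]
contact_force: [-0.2, -0.0, -1.8]
gripper_width: 13.2
grasp_force: 63.6
```

servo_tool([
  [[0,0,0,1,0,0,0],[0,0,0,1.5,0,0,0],[0,0,0,1.5,0,0,0]],
])

```text
clock: 10.6
position: [488.0, -224.9, 52.4]
ee_rot: [0.709, -0.704, 0.025, 0.025]
contact_force: [-0.2, -0.5, -0.8]
gripper_width: 13.0
grasp_force: 63.6
```

```bash
python3 - <<'E'
from ik import *
s=state();print(tip_now(s),s["contact_force"],s["wrist_torque"])
crop("side","pics/s1.png",250,180,450,300,4)
t=tip_now(s);S=Ro.from_quat(s["ee_rot"])*Ro.from_matrix(D)
c=[t+S.apply(o) for o in ([0,25,0],[0,-25,0],[-80,25,0],[-80,-25,0],[-70,0,70])]
print((proj("side",c)-[250,180])*4)
E
```

```text
[487.00544019 -78.24558442   0.81817432] [-0.21488159 -0.54651542 -0.79530841] [ 0.17868561  0.02025439 -0.00546546]
[[223.1605407  304.64456471]
 [278.23642347 293.71559252]
 [249.36915933 359.67018487]
 [306.52370848 347.87623971]
 [273.03322636 279.0517265 ]]
```

View pics/s1.png

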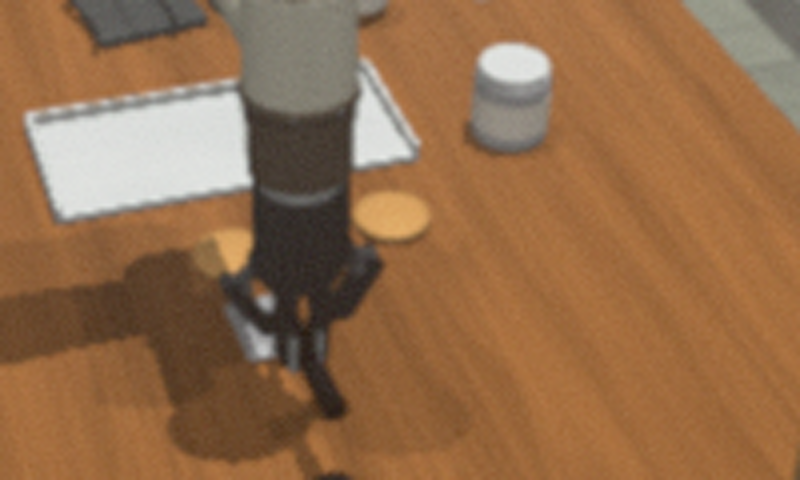

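servo_tool([
  [[0,-12,0,-0.8,0,0,0],[0,-26,0,-1.8,0,0,0],[0,-40,0,-2.8,0,0,0],[0,-54,0,-3.8,0,0,0],[0,-68,0,-4.8,0,0,0],[0,-80,0,-5.6,0,0,0],[0,-90,0,-6.3,0,0,0]],
])

```text
clock: 11.52
position: [487.4, -133.8, 52.3]
ee_rot: [0.709, -0.704, 0.025, 0.025]
contact_force: [0.3, -1.0, -0.4]
gripper_width: 12.8
grasp_force: 63.8
```

```bash
python3 - <<'E'
from ik import *
s=state();t=tip_now(s);print(t,s["contact_force"])
crop("side","pics/s2.png",250,180,450,300,4)
print((proj("side",[t,[488,t[1]+30,14]])-[250,180])*4)
plan(*[((488,y,.8),np.pi/2,.07) for y in (30,40,50)])
E
```

```text
[486.31464938  12.88242839   0.71576994] [ 0.29428212 -0.99748648 -0.42951489]
[[222.03523508 236.42547495]
 [214.87083603 205.07766158]]
[-16.41, -0.64, -1.1, -0.0, -0.0, 0.01] | 0.0 [ 0.13  0.39 -0.57  0.12 -0.62 -0.23] 318
[-26.39, -0.72, -1.8, -0.0, -0.0, 0.01] | 0.0 [ 0.15  0.39 -0.58  0.12 -0.62 -0.25] 313
[-36.36, -0.8, -2.51, -0.0, -0.0, 0.01] | 0.0 [ 0.17  0.38 -0.58  0.12 -0.62 -0.27] 308
```

View pics/s2.png

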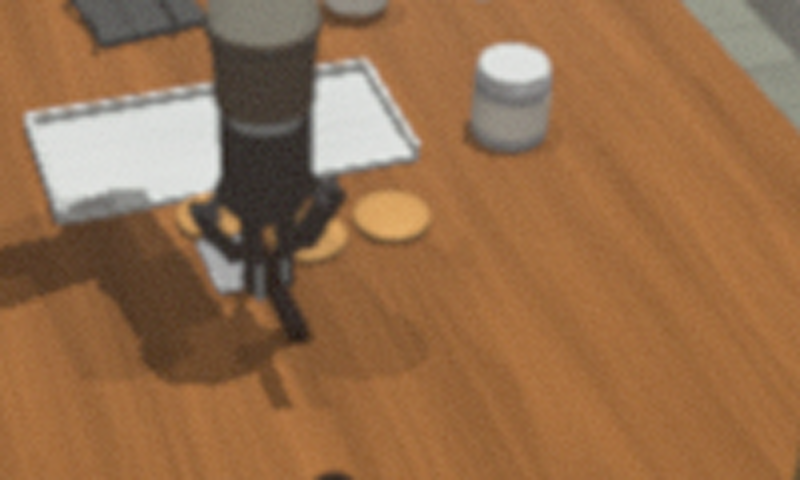

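servo_tool([
  [[0,-5,-0.2,-0.3,0,0,0],[0,-10,-0.4,-0.7,0,0,0],[0,-15,-0.6,-1,0,0,0],[0,-20,-0.7,-1.4,0,0,0],[0,-25,-0.7,-1.7,0,0,0],[0,-29,-0.7,-2,0,0,0],[0,-32,-0.7,-2.2,0,0,0],[0,-34,-0.7,-2.4,0,0,0]],
])

```text
clock: 12.58
position: [487.8, -100.4, 52.2]
ee_rot: [0.709, -0.704, 0.025, 0.025]
contact_force: [-2.0, -1.2, 0.4]
gripper_width: 13.4
grasp_force: 63.9
```

```bash
cat >> ik.py <<'E'
def hinge(x,th,yaw=np.pi/2,P=(62,3),d=18,off=0.): # tip on a circle about the pivot in front
    r=(P[0]-d*np.cos(th)-off*np.sin(th)*0); f=np.array([np.cos(yaw),np.sin(yaw)])
    k=(r-P[0])
    return ((x+f[0]*k,P[0]+f[1]*k,P[1]+d*np.sin(th)-2.6*np.cos(th)+off),yaw,th)
E
python3 - <<'E'
from ik import *
s=state();t=tip_now(s);print(t,s["contact_force"],s["wrist_torque"])
crop("side","pics/s3.png",250,180,350,260,6)
plan(*[hinge(487,th) for th in (.07,.2,.35,.5,.65,.8,.95,1.1,1.2,1.31)])
E
```

```text
[486.76684481  46.29823783   0.63448884] [-1.97064508 -1.22061001  0.3837007 ] [-0.12326528  0.0254392  -0.06351463]
[2.48, 0.8, -0.72, 0.0, -0.0, 0.01] | 0.0 [ 0.16  0.38 -0.58  0.12 -0.62 -0.26] 312
[-4.23, 0.76, -22.21, -0.0, 0.13, 0.01] | 0.0 [ 0.24  0.35 -0.65  0.32 -0.65 -0.51] 306
[-15.34, 0.69, -45.72, -0.0, 0.28, 0.01] | 0.0 [ 0.33  0.33 -0.7   0.51 -0.73 -0.74] 286
[-29.82, 0.6, -67.37, -0.0, 0.43, 0.01] | 0.0 [ 0.42  0.33 -0.71  0.62 -0.85 -0.91] 266
[-47.34, 0.48, -86.66, -0.0, 0.58, 0.01] | 0.0 [ 0.52  0.35 -0.71  0.68 -0.99 -1.04] 242
[-67.51, 0.35, -103.16, -0.0, 0.73, 0.01] | 0.0 [ 0.6   0.4  -0.69  0.71 -1.13 -1.13] 214
[-89.88, 0.2, -116.5, -0.0, 0.88, 0.01] | 0.0 [ 0.68  0.46 -0.66  0.72 -1.27 -1.2 ] 180
[-113.95, 0.04, -126.39, -0.0, 1.03, 0.01] | 0.0 [ 0.75  0.53 -0.63  0.73 -1.4  -1.27] 142
[-130.67, -0.08, -130.94, -0.0, 1.13, 0.01] | 0.0 [ 0.78  0.58 -0.6   0.72 -1.48 -1.3 ] 116
[-149.46, -0.2, -134.01, -0.0, 1.24, 0.01] | 0.0 [ 0.82  0.65 -0.57  0.72 -1.57 -1.33] 89
```

View pics/s3.png

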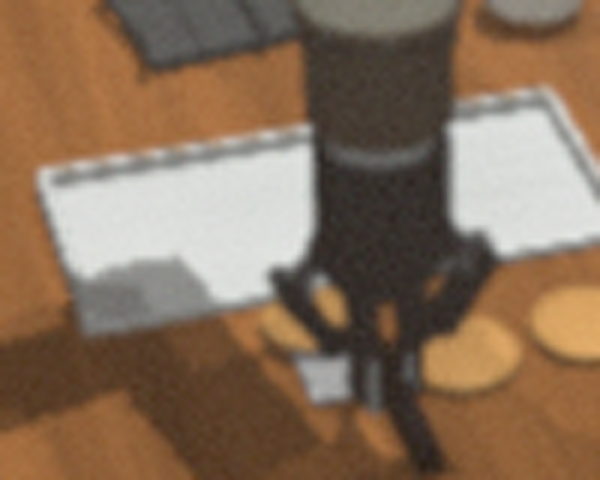

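```bash
python3 - <<'E'
from ik import *
for u,v in ((262,325),(264,335),(300,352)):
  r=ray("side",250+(u+.5)/6-.5,180+(v+.5)/6-.5,8);print(r, r-np.array([-.958,.285,0])*35)
im=cv2.imread("pics/s3_full.png")
# outline candidates for biscuit flat at y=32 (stopped) and tip footprint
s=arm.read_state();t=tip_now(s)
v_=im.copy();v_=cv2.resize(v_,None,fx=8,fy=8,interpolation=cv2.INTER_CUBIC)
a=np.linspace(0,6.28,60)
for cy,col in ((32,(255,0,0)),(40,(0,255,0))):
  pp=proj("side",np.c_[487+35*np.cos(a),cy+35*np.sin(a),7+0*a]);cv2.polylines(v_,[np.int32(pp*8+4)],True,col,1)
S=Ro.from_quat(s["ee_rot"])*Ro.from_matrix(D)
pp=proj("side",[t+S.apply(o) for o in ([0,25,2.6],[0,-25,2.6],[-80,-25,2.6],[-80,25,2.6])]);cv2.polylines(v_,[np.int32(pp*8+4)],True,(255,0,255),1)
cv2.imwrite("pics/s3o.png",v_[1750:2150,2250:2850])
E
```

```text
[449.321669    47.01856985   8.        ] [482.851669    37.04356985   8.        ]
[448.05827861  37.1427462    8.        ] [481.58827861  27.1677462    8.        ]
[464.76364236  14.96468099   8.        ] [498.29364236   4.98968099   8.        ]
```

View pics/s3o.png

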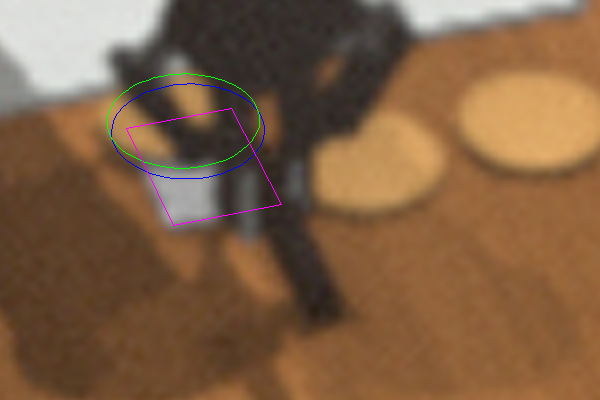

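```bash
cat >> ik.py <<'E'
def fold(x,th,yaw=np.pi/2,d=10,Fy=55.5,up=0,fwd=0,xr=None):
    """tip so that the blade's top face lies on the biscuit's lower face, its edge against the step"""
    F=np.array([Fy,max(0,10*np.sin(th)-7*np.cos(th))])
    t=F-(d+up)*np.array([np.cos(th),-np.sin(th)])-2.6*np.array([np.sin(th),np.cos(th)])
    k=(t[0]-Fy+fwd)
    return ((x+np.cos(yaw)*k,Fy+np.sin(yaw)*k,t[1]+.7),yaw,th)
E
python3 - <<'E'
from ik import *
plan(*[fold(486,th) for th in (.07,.2,.35,.5,.65,.8,.95,1.1,1.2,1.31)],fold(486,1.31,up=25),fold(486,1.31,up=25,fwd=20),fold(486,1.31,up=25,fwd=40))
E
```

```text
[0.97, 1.78, 2.04, 0.0, -0.0, 0.01] | 0.0 [ 0.16  0.38 -0.58  0.12 -0.62 -0.26] 312
[-5.33, 1.75, -18.39, -0.0, 0.13, 0.01] | 0.0 [ 0.24  0.35 -0.66  0.33 -0.64 -0.52] 303
[-15.83, 1.68, -40.7, -0.0, 0.28, 0.01] | 0.0 [ 0.33  0.33 -0.71  0.51 -0.72 -0.75] 284
[-29.54, 1.6, -61.2, -0.0, 0.43, 0.01] | 0.0 [ 0.42  0.34 -0.72  0.63 -0.84 -0.93] 264
[-46.12, 1.49, -79.89, -0.0, 0.58, 0.01] | 0.0 [ 0.51  0.36 -0.72  0.69 -0.97 -1.05] 240
[-65.14, 1.36, -97.24, -0.0, 0.73, 0.01] | 0.0 [ 0.6   0.4  -0.7   0.72 -1.12 -1.14] 213
[-86.28, 1.22, -111.49, -0.0, 0.88, 0.01] | 0.0 [ 0.67  0.46 -0.67  0.73 -1.25 -1.21] 179
[-109.04, 1.07, -122.34, -0.0, 1.03, 0.01] | 0.0 [ 0.74  0.53 -0.64  0.73 -1.39 -1.27] 142
[-124.88, 0.96, -127.55, -0.0, 1.13, 0.01] | 0.0 [ 0.78  0.58 -0.61  0.73 -1.47 -1.31] 115
[-142.69, 0.84, -131.35, -0.0, 1.24, 0.01] | 0.0 [ 0.81  0.64 -0.59  0.73 -1.56 -1.34] 87
[-134.54, 0.9, -154.98, -0.0, 1.24, 0.01] | 0.0 [ 0.8   0.6  -0.59  0.74 -1.59 -1.31] 108
[-154.49, 0.77, -156.4, -0.0, 1.24, 0.01] | 0.0 [ 0.83  0.62 -0.55  0.71 -1.61 -1.3 ] 108
[-174.44, 0.63, -157.82, -0.0, 1.24, 0.01] | 0.0 [ 0.86  0.63 -0.51  0.69 -1.64 -1.3 ] 108
```

servo_tool([
  [[0,-5.3,1.2,-18.4,0,0.13,0.01],[0,-15.8,1.2,-40.7,0,0.28,0.01],[0,-29.5,1.2,-61.2,0,0.43,0.01],[0,-46.1,1.2,-79.9,0,0.58,0.01],[0,-65.1,1.2,-97.2,0,0.73,0.01],[0,-86.3,1.2,-111.5,0,0.88,0.01],[0,-109,1.1,-122.3,0,1.03,0.01],[0,-124.9,1,-127.5,0,1.13,0.01],[0,-142.7,0.8,-131.3,0,1.24,0.01],[0,-142.7,0.8,-131.3,0,1.24,0.01]],
])

```text
clock: 13.88
position: [486.5, 52.8, 170.9]
ee_rot: [-0.56, 0.561, -0.432, -0.43]
contact_force: [0.4, -0.8, -2.0]
gripper_width: 12.7
grasp_force: 63.8
```

```bash
python3 - <<'E'
from ik import *
s=state();print(tip_now(s),s["contact_force"],s["clock"])
a=arm.get_image("side")[170:280,240:400,::-1];b=arm.get_image("wrist")[...,::-1]
a=cv2.resize(a,None,fx=5,fy=5,interpolation=cv2.INTER_CUBIC)[:550];b=cv2.resize(b,None,fx=.9,fy=.9)
cv2.imwrite("pics/s4.png",a);cv2.imwrite("pics/w4.png",b)
plan(fold(486,1.31),fold(486,1.31,up=25),fold(486,1.31,up=25,fwd=20),fold(486,1.31,up=25,fwd=40))
E
```

```text
[486.96321876  51.63140237  15.39555212] [ 0.38105152 -0.78719474 -1.96998258] 13.875
[0.57, -0.05, -0.45, -0.0, 0.0, -0.0] | 0.0 [ 0.81  0.64 -0.59  0.73 -1.56 -1.34] 87
[25.57, -0.16, -0.46, -0.0, 0.0, -0.0] | 0.0 [ 0.8   0.6  -0.59  0.74 -1.59 -1.31] 108
[20.4, -0.15, -19.78, -0.0, 0.0, -0.0] | 0.0 [ 0.83  0.62 -0.55  0.71 -1.61 -1.3 ] 108
[15.24, -0.14, -39.1, -0.0, 0.0, -0.0] | 0.0 [ 0.86  0.63 -0.51  0.69 -1.64 -1.3 ] 108
```

View pics/s4.png

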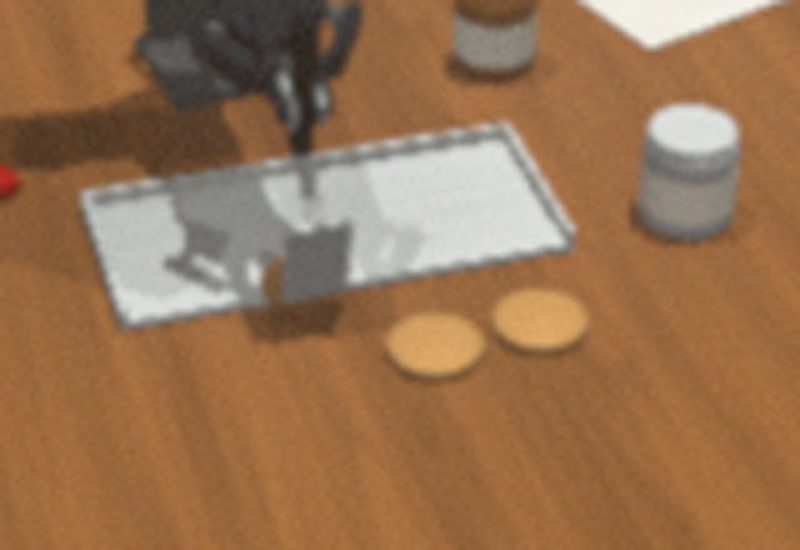

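servo_tool([
  [[0,12,0,0,0,0,0],[0,25,0,0,0,0,0],[0,25,0,0,0,0,0],[0,23,0,-10,0,0,0],[0,20,0,-20,0,0,0],[0,18,0,-30,0,0,0],[0,15,0,-40,0,0,0],[0,15,0,-40,0,0,0],[0,15,0,-40,0,0,0]],
])

```text
clock: 15.1
position: [485.8, 85.8, 197.6]
ee_rot: [-0.559, 0.562, -0.432, -0.43]
contact_force: [0.1, 0.2, -1.7]
gripper_width: 13.1
grasp_force: 63.8
```

```bash
cat >> ik.py <<'E'
def biscuits(name="side",tag=None,z=None):
    im=arm.get_image(name);hsv=cv2.cvtColor(im,cv2.COLOR_RGB2HSV)
    # biscuit: light tan, brighter than the wood
    m=((hsv[...,0]>10)&(hsv[...,0]<26)&(hsv[...,1]>70)&(hsv[...,2]>175)).astype(np.uint8)
    if tag: cv2.imwrite(f"pics/{tag}.png",im[...,::-1])
    n,l,st,c=cv2.connectedComponentsWithStats(m)
    p=arm.camera_params(name)
    for i in range(1,n):
        if st[i,4]>40 :
            r=ray(name,*c[i],14,p);r2=ray(name,*c[i],23,p)
            if 300<r[0]<760 and -200<r[1]<300: print(name,st[i].tolist(),c[i].round(1),"z14",r.round()[:2],"z23",r2.round()[:2])
E
python3 - <<'E'
from ik import *
s=state();print(tip_now(s),s["contact_force"],s["clock"])
biscuits("side","sA");biscuits("top","tA")
plan(((486,58,42),np.pi/2,1.2),((486,55,20),np.pi/2,1.1),((486,55,12),np.pi/2,1.1),((486,75,12),np.pi/2,1.1),((486,82,12),np.pi/2,1.1))
E
```

```text
[486.52941203  84.65780671  42.13751282] [ 0.08800151  0.18476188 -1.73562988] 15.1
side [295, 220, 14, 11, 67] [301.6 225.3] z14 [490.  80.] z23 [487.  68.]
side [339, 228, 19, 11, 170] [347.7 233. ] z14 [639. -13.] z23 [635. -23.]
side [317, 232, 20, 13, 184] [326.5 238. ] z14 [556. -19.] z23 [553. -29.]
top [100, 56, 467, 255, 35021] [298.7 165.3] z14 [699. 130.] z23 [697. 130.]
top [304, 216, 7, 7, 45] [307. 219.] z14 [489.  97.] z23 [488.  97.]
[10.14, -0.23, 42.52, -0.0, -0.11, -0.0] | 0.0 [ 0.79  0.55 -0.58  0.72 -1.52 -1.27] 136
[-8.72, -0.13, 66.52, -0.0, -0.21, -0.0] | 0.0 [ 0.75  0.53 -0.62  0.72 -1.4  -1.26] 144
[-16.45, -0.09, 68.57, -0.0, -0.21, -0.0] | 0.0 [ 0.75  0.54 -0.63  0.73 -1.39 -1.27] 138
[-21.58, -0.07, 49.24, -0.0, -0.21, -0.0] | 0.0 [ 0.78  0.55 -0.6   0.7  -1.41 -1.27] 133
[-23.38, -0.07, 42.47, -0.0, -0.21, -0.0] | 0.0 [ 0.79  0.56 -0.58  0.69 -1.42 -1.27] 132
```

servo_tool([
  [[0,15,0,20,0,-0.05,0],[0,10,0,42,0,-0.11,0],[0,0,0,60,0,-0.21,0],[0,-8,0,72,0,-0.21,0],[0,-15,0,73,0,-0.21,0],[0,-15,0,73,0,-0.21,0],[0,-18,0,62,0,-0.21,0],[0,-20,0,54,0,-0.21,0],[0,-22,0,47,0,-0.21,0],[0,-24,0,40,0,-0.21,0]],
])

```text
clock: 16.45
position: [486.0, 53.9, 164.6]
ee_rot: [-0.601, 0.604, -0.372, -0.369]
contact_force: [-0.6, -3.6, 0.6]
gripper_width: 12.8
grasp_force: 63.2
```

```bash
python3 - <<'E'
from ik import *
s=state();print(tip_now(s),s["contact_force"],s["clock"])
biscuits("side","sB");biscuits("top","tB")
plan(((486,60,60),np.pi/2,1.1),((520,-60,110),1.65,.8),((563,-85,40),1.7,.3),((575,-90,20),1.7,.07))
E
```

```text
[486.72643481  85.05418063  12.22169747] [-0.63759385 -3.58749669  0.56745304] 16.45
side [338, 228, 20, 12, 173] [347.7 233. ] z14 [639. -13.] z23 [635. -23.]
side [317, 232, 20, 13, 177] [326.7 238.1] z14 [556. -20.] z23 [553. -30.]
top [100, 56, 467, 255, 36400] [296.7 167.5] z14 [691. 138.] z23 [688. 137.]
[54.47, 0.03, 1.26, -0.0, -0.0, -0.0] | 0.0 [ 0.76  0.47 -0.58  0.71 -1.48 -1.2 ] 174
[158.48, -40.01, 131.68, 0.06, -0.3, -0.05] | 0.0 [ 0.35  0.26 -0.63  0.87 -1.14 -0.84] 306
[85.2, -93.29, 258.91, 0.08, -0.8, -0.1] | 0.0 [ 0.03  0.42 -0.42  0.45 -0.75 -0.23] 322
[47.94, -107.02, 300.78, 0.07, -1.03, -0.12] | 0.0 [-0.09  0.54 -0.21  0.09 -0.81  0.16] 329
```

servo_tool([
  [[0,0,0,10,0,0,0],[0,27,0,10,0,0,0],[0,54,0,10,0,0,0],[0,90,-15,50,0.02,-0.1,-0.02],[0,125,-30,90,0.04,-0.2,-0.03],[0,158,-40,132,0.06,-0.3,-0.05],[0,140,-53,164,0.06,-0.43,-0.06],[0,122,-66,196,0.06,-0.56,-0.07],[0,104,-80,228,0.07,-0.68,-0.08],[0,85,-93,259,0.08,-0.8,-0.1]],
])

```text
clock: 17.8
position: [579.9, -216.9, 122.6]
ee_rot: [0.741, -0.655, 0.113, 0.095]
contact_force: [0.2, 0.3, -0.7]
gripper_width: 12.9
grasp_force: 63.3
```

```bash
python3 - <<'E'
from ik import *
s=state();print(tip_now(s),s["contact_force"],s["clock"])
biscuits("side","sC");biscuits("top","tC")
a=cv2.imread("pics/sC.png")[180:260,260:380];b=cv2.imread("pics/tC.png")[150:270,260:380]
a=cv2.resize(a,(600,400),interpolation=cv2.INTER_CUBIC);b=cv2.resize(b,(400,400),interpolation=cv2.INTER_CUBIC)
c=cv2.resize(np.hstack([a,b]),(800,320));cv2.imwrite("pics/C.png",c)
E
```

```text
[564.0218613  -86.37849596  39.54969292] [ 0.19096166  0.33590355 -0.73001495] 17.8
side [290, 218, 18, 11, 145] [298.6 223.1] z14 [483.  97.] z23 [480.  85.]
side [317, 233, 19, 11, 159] [326.4 238.1] z14 [556. -19.] z23 [552. -30.]
top [301, 207, 19, 28, 273] [309.9 219.7] z14 [486.  86.] z23 [485.  86.]
top [286, 258, 28, 4, 53] [301.  259.5] z14 [339. 119.] z23 [338. 118.]
```

View pics/C.png

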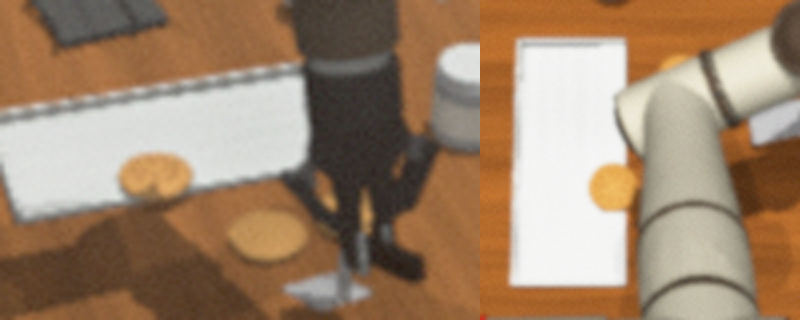

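```bash
python3 - <<'E'
from ik import *
s=state();t=tip_now(s);S=Ro.from_quat(s["ee_rot"])*Ro.from_matrix(D)
for dth in (0,-.1,-.2,.1):
  o0=t-S.apply([150,0,-60]);S2=S*Ro.from_euler('y',dth)
  c=[o0+S2.apply(o) for o in ([150,25,-58],[150,-25,-58],[70,-25,-58],[70,25,-58],[-80,0,0])]
  print(dth,((proj("side",c)-[260,180])*4).round().tolist())
im=cv2.imread("pics/sC.png");g=cv2.resize(im[225:275,310:370],None,fx=8,fy=8,interpolation=cv2.INTER_CUBIC)
h=cv2.cvtColor(im,cv2.COLOR_BGR2HSV);m=(h[...,1]<60)&(h[...,2]>110);m[:235]=0;m[275:]=0;m[:,:310]=0;m[:,370:]=0
ys,xs=np.where(m);print(((np.c_[xs,ys]-[260,180])*4)[[xs.argmin(),xs.argmax(),ys.argmin(),ys.argmax()]].tolist(),len(xs))
E
```

```text
0 [[273.0, 263.0], [325.0, 248.0], [366.0, 280.0], [312.0, 295.0], [418.0, 286.0]]
-0.1 [[268.0, 245.0], [321.0, 230.0], [362.0, 269.0], [308.0, 285.0], [419.0, 296.0]]
-0.2 [[265.0, 227.0], [317.0, 212.0], [359.0, 259.0], [305.0, 274.0], [419.0, 305.0]]
0.1 [[278.0, 281.0], [330.0, 266.0], [370.0, 289.0], [316.0, 305.0], [417.0, 276.0]]
[[284, 288], [364, 288], [360, 232], [320, 304]] 114
```

```bash
cat >> ik.py <<'E'
def gripfit(name="side",win=None,show=False):
    s=arm.read_state();im=arm.get_image(name)[...,::-1];p=arm.camera_params(name)
    t=tip_now0(s);S=Ro.from_quat(s["ee_rot"])*Ro.from_matrix(D);o0=t-S.apply([150,0,-60])
    h=cv2.cvtColor(im,cv2.COLOR_BGR2HSV);m=((h[...,1]<70)&(h[...,2]>105)).astype(np.uint8)
    c0=proj(name,[o0+S.apply([110,0,-60])],p)[0];r=30
    x0,y0=(c0-r).astype(int);K=8
    mm=cv2.resize(m[y0:y0+2*r,x0:x0+2*r].astype(np.float32),None,fx=K,fy=K,interpolation=cv2.INTER_LINEAR)>.5
    n,l,st,c=cv2.connectedComponentsWithStats(mm.astype(np.uint8))
    best=[]
    for dth in np.arange(-.3,.41,.02):
      for dx in (-4,-2,0,2):
       for dz in (-6,-4,-2,0,2,4):
        S2=S*Ro.from_euler('y',dth);cc=[o0+S2.apply(np.array(o)+[dx,0,dz]) for o in ([150,25,-57.4],[150,-25,-57.4],[70,-25,-57.4],[70,25,-57.4])]
        q=((proj(name,cc,p)-[x0,y0]+.5)*K).astype(np.int32)
        b=np.zeros(mm.shape,np.uint8);cv2.fillPoly(b,[q],1);b=b>0
        best.append(((b&mm).sum()/(b|mm).sum(),round(dth,2),dx,dz))
    best.sort(reverse=True);print(name,best[:6])
def tip_now0(s):
    Rt=Ro.from_quat(s["ee_rot"]);S=Rt*Ro.from_matrix(D);return s["position"]-Rt.apply([0,0,19])+S.apply([150,0,-60])
E
python3 - <<'E'
from ik import *
gripfit("side")
plan(((600,-120,90),1.7,.0),((600,-120,90),1.7,-.05))
E
```

```text
side [(np.float64(0.32235242095954014), np.float64(0.1), -4, -6), (np.float64(0.3218838526912181), np.float64(0.1), -2, -6), (np.float64(0.3186153777260311), np.float64(0.12), -2, -4), (np.float64(0.3182551779790191), np.float64(0.12), 0, -4), (np.float64(0.3168462948884218), np.float64(0.12), -4, -2), (np.float64(0.31682685919298403), np.float64(0.1), 0, -6)]
[55.59, -33.76, 7.54, -0.0, -0.3, -0.01] | 0.0 [-0.17  0.55  0.01  0.   -1.04  0.3 ] 352
[55.14, -33.76, 15.3, -0.0, -0.35, -0.01] | 0.0 [-0.19  0.57  0.05 -0.05 -1.07  0.35] 353
```

```bash
cat >> h.py <<'E'
GF='g.json'
def gth(): return json.load(open(GF)) if os.path.exists(GF) else 0.
def tool(S): return S*Ro.from_euler('y',-gth())*Ro.from_matrix(D)
def spat_now(Rt): return Rt*Ro.from_matrix(D)*Ro.from_euler('y',gth())
E
cat >> ik.py <<'E'
def tip_now(s=None):
    s=s or state();Rt=Ro.from_quat(s["ee_rot"]);return s["position"]-Rt.apply([0,0,19])+spat_now(Rt).apply([150,0,-60])
E
echo 0.12 > g.json
python3 - <<'E'
from ik import *
print(tip_now())
plan(((560,-85,30),np.pi/2,.1),((560,-85,8),np.pi/2,.07),((560,-85,2),np.pi/2,.07))
E
```

```text
[ 565.22632349 -100.53512426   23.96992042]
[-3.32, 20.33, 36.66, -0.02, -0.32, 0.12] | 0.0 [-0.13  0.49 -0.21 -0.03 -0.87  0.15] 342
[-9.56, 20.57, 62.27, -0.02, -0.35, 0.12] | 0.0 [-0.15  0.53 -0.21 -0.07 -0.84  0.19] 344
[-11.33, 20.59, 68.01, -0.02, -0.35, 0.12] | 0.0 [-0.15  0.54 -0.21 -0.07 -0.83  0.19] 344
```

servo_tool([
  [[0,-1,7,12,-0.01,-0.11,0.04],[0,-2,14,24,-0.01,-0.22,0.08],[0,-3.3,20.3,36.7,-0.02,-0.32,0.12],[0,-6,20.5,48,-0.02,-0.34,0.12],[0,-9.5,20.5,60,-0.02,-0.35,0.12],[0,-9.5,20.5,60,-0.02,-0.35,0.12]],
])

```text
clock: 18.7
position: [558.9, -226.5, 61.7]
ee_rot: [0.708, -0.705, -0.02, -0.015]
contact_force: [-0.4, 0.3, -1.6]
gripper_width: 12.9
grasp_force: 63.3
```

```bash
python3 - <<'E'
from ik import *
s=state();print(tip_now(s),s["contact_force"],s["wrist_torque"])
gripfit("side");biscuits("side")
E
```

```text
[558.0055408  -82.00435995  10.31261286] [-0.39242232  0.34595275 -1.58765356] [-0.05727261 -0.01767741 -0.03136176]
side [(np.float64(0.02619811192917476), np.float64(0.16), 2, 4), (np.float64(0.026181093445667436), np.float64(0.16), 0, 4), (np.float64(0.02607361963190184), np.float64(0.16), -2, 4), (np.float64(0.025950782997762864), np.float64(0.14), 2, 2), (np.float64(0.025922946276928576), np.float64(0.14), 0, 4), (np.float64(0.025852462669935367), np.float64(0.14), 2, 4)]
side [290, 218, 18, 11, 156] [298.5 223.4] z14 [482.  95.] z23 [479.  83.]
side [317, 232, 19, 11, 155] [326.3 237. ] z14 [557. -13.] z23 [554. -24.]
```

servo_tool([
  [[0,0,0,2,0,0,0],[0,0,0,4,0,0,0],[0,0,0,4,0,0,0]],
])

```text
clock: 19.18
position: [560.0, -226.9, 59.2]
ee_rot: [0.708, -0.706, -0.019, -0.017]
contact_force: [0.3, -0.4, -0.6]
gripper_width: 12.8
grasp_force: 63.3
```

servo_tool([
  [[0,0,0,2,0,0,0],[0,0,0,2,0,0,0],[0,0,0,2,0,0,0]],
])

```text
clock: 19.55
position: [560.0, -227.0, 57.2]
ee_rot: [0.708, -0.706, -0.019, -0.017]
contact_force: [0.9, 0.0, -1.5]
gripper_width: 12.9
grasp_force: 63.3
```

servo_tool([
  [[0,0,0,1.5,0,0,0],[0,0,0,1.5,0,0,0],[0,0,0,1.5,0,0,0]],
])

```text
clock: 19.92
position: [560.3, -226.9, 56.0]
ee_rot: [0.708, -0.706, -0.018, -0.017]
contact_force: [0.5, -0.7, 0.8]
gripper_width: 13.0
grasp_force: 63.6
```

```bash
echo 0.147 > g.json; python3 - <<'E'
from ik import *
s=state();print(tip_now(s),s["contact_force"],s["wrist_torque"]);biscuits("side")
plan(*[((560,y,.6),np.pi/2,.075) for y in (-40,0,20,30,40,47)])
E
```

```text
[559.66319143 -84.36713892   0.67106885] [ 0.46749153 -0.71103455  0.75674605] [-0.0062711  -0.05100319 -0.00609687]
side [290, 218, 18, 11, 155] [298.5 223.3] z14 [482.  95.] z23 [479.  84.]
side [317, 232, 20, 11, 156] [326.4 237. ] z14 [557. -13.] z23 [554. -24.]
[-42.98, 0.06, 5.35, 0.0, -0.02, 0.0] | 0.0 [-0.08  0.52 -0.24 -0.1  -0.82  0.15] 308
[-82.93, -0.06, 7.34, 0.0, -0.02, 0.0] | 0.0 [-0.01  0.5  -0.27 -0.1  -0.8   0.08] 278
[-102.9, -0.13, 8.34, 0.0, -0.02, 0.0] | 0.0 [ 0.02  0.49 -0.29 -0.1  -0.79  0.05] 265
[-112.89, -0.16, 8.84, 0.0, -0.02, 0.0] | 0.0 [ 0.04  0.49 -0.29 -0.1  -0.79  0.03] 258
[-122.88, -0.19, 9.33, 0.0, -0.02, 0.0] | 0.0 [ 0.06  0.49 -0.3  -0.1  -0.78  0.01] 252
[-129.87, -0.21, 9.68, 0.0, -0.02, 0.0] | 0.0 [ 0.07  0.49 -0.3  -0.1  -0.78 -0.  ] 248
```

servo_tool([
  [[0,-12,0,0.6,0,0,0],[0,-26,0,1.3,0,0,0],[0,-40,0,2,0,0,0],[0,-54,0,2.7,0,0,0],[0,-68,0,3.4,0,0,0],[0,-82,0,4.1,0,0,0],[0,-95,0,4.7,0,0,0]],
])

```text
clock: 20.85
position: [559.7, -130.7, 55.8]
ee_rot: [0.708, -0.706, -0.019, -0.017]
contact_force: [-0.6, -3.0, 2.3]
gripper_width: 12.8
grasp_force: 63.7
```

servo_tool([
  [[0,-5,0,0.2,0,0,0],[0,-10,0,0.5,0,0,0],[0,-15,0,0.8,0,0,0],[0,-20,0,1,0,0,0],[0,-25,0,1.3,0,0,0],[0,-30,0,1.5,0,0,0],[0,-34,0,1.7,0,0,0],[0,-36,0,1.8,0,0,0]],
])

```text
clock: 21.85
position: [559.7, -95.5, 55.8]
ee_rot: [0.708, -0.706, -0.019, -0.017]
contact_force: [0.7, -2.1, 0.3]
gripper_width: 12.8
grasp_force: 63.7
```

```bash
python3 - <<'E'
from ik import *
s=state();print(tip_now(s),s["contact_force"],s["clock"]);biscuits("side")
plan(*[fold(560,th) for th in (.2,.35,.5,.65,.8,.95,1.1,1.2,1.31)],fold(560,1.31,up=25),fold(560,1.31,up=25,fwd=40))
E
```

```text
[5.59012900e+02 4.70689108e+01 4.91309241e-01] [ 0.73443744 -2.13645755  0.26971749] 21.85
side [342, 229, 15, 10, 110] [349.6 233.9] z14 [644. -20.] z23 [639. -31.]
[-5.09, -0.36, -13.79, 0.0, 0.1, 0.0] | 0.0 [ 0.15  0.45 -0.37  0.08 -0.76 -0.21] 244
[-18.09, -0.34, -34.27, 0.0, 0.25, 0.0] | 0.0 [ 0.24  0.42 -0.44  0.28 -0.77 -0.45] 238
[-34.01, -0.33, -52.58, 0.0, 0.4, 0.0] | 0.0 [ 0.33  0.41 -0.49  0.46 -0.84 -0.67] 232
[-52.51, -0.34, -68.78, 0.0, 0.55, 0.0] | 0.0 [ 0.41  0.42 -0.51  0.58 -0.94 -0.83] 227
[-73.22, -0.37, -83.38, 0.0, 0.7, 0.0] | 0.0 [ 0.49  0.45 -0.51  0.66 -1.06 -0.95] 206
[-95.6, -0.41, -94.7, 0.0, 0.85, 0.0] | 0.0 [ 0.56  0.49 -0.5   0.72 -1.19 -1.05] 173
[-119.16, -0.46, -102.5, 0.0, 1.0, 0.0] | 0.0 [ 0.63  0.55 -0.48  0.75 -1.32 -1.12] 138
[-135.26, -0.51, -105.64, 0.0, 1.1, 0.0] | 0.0 [ 0.67  0.6  -0.46  0.77 -1.4  -1.17] 115
[-153.11, -0.56, -107.16, 0.0, 1.21, 0.0] | 0.0 [ 0.7   0.65 -0.44  0.78 -1.5  -1.21] 91
[-147.88, -0.47, -131.6, 0.0, 1.21, 0.0] | 0.0 [ 0.69  0.62 -0.43  0.78 -1.52 -1.18] 110
[-187.82, -0.61, -129.61, 0.0, 1.21, 0.0] | 0.0 [ 0.75  0.64 -0.37  0.74 -1.57 -1.17] 108
```

servo_tool([
  [[0,-5.1,-0.4,-13.8,0,0.1,0],[0,-18.1,-0.4,-34.3,0,0.25,0],[0,-34,-0.4,-52.6,0,0.4,0],[0,-52.5,-0.4,-68.8,0,0.55,0],[0,-73.2,-0.4,-83.4,0,0.7,0],[0,-95.6,-0.4,-94.7,0,0.85,0],[0,-119.2,-0.5,-102.5,0,1.0,0],[0,-135.3,-0.5,-105.6,0,1.1,0],[0,-153.1,-0.6,-107.2,0,1.21,0],[0,-153.1,-0.6,-107.2,0,1.21,0]],
])

```text
clock: 23.15
position: [560.0, 53.6, 167.9]
ee_rot: [0.594, -0.588, 0.387, 0.389]
contact_force: [-0.9, -0.1, -1.7]
gripper_width: 13.1
grasp_force: 63.4
```

```bash
python3 - <<'E'
from ik import *
s=state();print(tip_now(s),s["contact_force"],s["clock"]);biscuits("side","sD");biscuits("top","tD")
plan(fold(560,1.31),fold(560,1.31,up=25),fold(560,1.31,up=25,fwd=40),fold(560,1.31,up=22,fwd=50))
E
```

```text
[558.99742612  52.0243405   15.05321017] [-0.92328487 -0.05460733 -1.65238187] 23.15
side [290, 219, 17, 10, 116] [297.3 224.2] z14 [476.  91.] z23 [473.  80.]
side [339, 228, 19, 12, 172] [347.8 233. ] z14 [639. -13.] z23 [635. -24.]
top [256, 240, 13, 13, 68] [261.5 246. ] z14 [389. 265.] z23 [388. 264.]
[0.63, -0.28, -0.65, -0.0, 0.0, 0.0] | 0.0 [ 0.7   0.65 -0.44  0.78 -1.5  -1.21] 91
[25.35, -0.16, -4.4, -0.0, 0.0, 0.0] | 0.0 [ 0.69  0.62 -0.43  0.78 -1.52 -1.18] 110
[9.35, -0.28, -41.07, -0.0, 0.0, 0.0] | 0.0 [ 0.75  0.64 -0.37  0.74 -1.57 -1.17] 108
[2.38, -0.32, -49.78, -0.0, 0.0, 0.0] | 0.0 [ 0.76  0.66 -0.35  0.73 -1.58 -1.17] 106
```

servo_tool([
  [[0,12,0,-2,0,0,0],[0,25,0,-4.4,0,0,0],[0,25,0,-4.4,0,0,0],[0,21,0,-14,0,0,0],[0,17,0,-23,0,0,0],[0,13,0,-32,0,0,0],[0,9,0,-41,0,0,0],[0,9,0,-41,0,0,0],[0,9,0,-41,0,0,0]],
])

```text
clock: 24.38
position: [559.9, 85.9, 194.9]
ee_rot: [0.593, -0.59, 0.387, 0.388]
contact_force: [0.2, -0.2, -2.7]
gripper_width: 12.6
grasp_force: 63.4
```

```bash
python3 - <<'E'
from ik import *
s=state();print(tip_now(s),s["contact_force"],s["clock"]);biscuits("side","sE");biscuits("top","tE")
y=np.pi/2
plan(((560,34,42),y,1.2),((560,34,25),y,1.1),((560,34,12),y,1.1),((560,60,12),y,1.1),((560,90,12),y,1.1))
E
```

```text
[559.38543779  84.40635346  42.0453818 ] [ 0.21991547 -0.16021919 -2.73060658] 24.375
side [315, 216, 13, 11, 68] [321.7 221.6] z14 [569.  81.] z23 [565.  69.]
side [290, 218, 17, 11, 151] [298.1 223.3] z14 [481.  96.] z23 [478.  85.]
side [339, 228, 19, 11, 171] [347.7 232.9] z14 [639. -13.] z23 [635. -23.]
top [100, 56, 467, 255, 29864] [292.  162.1] z14 [713. 156.] z23 [710. 156.]
top [303, 194, 8, 10, 61] [306.6 198.6] z14 [567.  99.] z23 [565.  99.]
top [257, 197, 16, 5, 65] [264.5 199.3] z14 [565. 259.] z23 [563. 258.]
top [248, 239, 20, 20, 201] [256.1 249.4] z14 [376. 285.] z23 [375. 283.]
[25.74, 0.08, 61.36, -0.0, -0.11, 0.0] | 0.0 [ 0.64  0.55 -0.46  0.78 -1.42 -1.13] 137
[14.11, 0.06, 82.9, -0.0, -0.21, 0.0] | 0.0 [ 0.6   0.53 -0.49  0.77 -1.32 -1.11] 150
[2.19, 0.02, 88.09, -0.0, -0.21, 0.0] | 0.0 [ 0.6   0.55 -0.5   0.77 -1.3  -1.13] 141
[-8.18, -0.05, 64.25, -0.0, -0.21, 0.0] | 0.0 [ 0.64  0.56 -0.46  0.74 -1.33 -1.13] 134
[-20.15, -0.13, 36.74, -0.0, -0.21, 0.0] | 0.0 [ 0.69  0.58 -0.42  0.7  -1.36 -1.13] 131
```

servo_tool([
  [[0,17,0,20,0,-0.04,0],[0,25,0,40,0,-0.08,0],[0,25.7,0,61.4,0,-0.11,0],[0,14,0,83,0,-0.21,0],[0,14,0,83,0,-0.21,0]],
])

```text
clock: 25.1
position: [559.3, 2.1, 175.3]
ee_rot: [0.629, -0.628, 0.323, 0.325]
contact_force: [0.3, -0.2, -1.9]
gripper_width: 13.0
grasp_force: 63.3
```

```bash
python3 - <<'E'
from ik import *
s=state();print(tip_now(s),s["contact_force"],s["clock"]);biscuits("side","sF");biscuits("top","tF")
im=cv2.imread("pics/sF.png");cv2.imwrite("pics/F.png",cv2.resize(im[190:250,270:370],(800,480),interpolation=cv2.INTER_CUBIC))
y=np.pi/2
plan(((560,34,12),y,1.1),((560,60,12),y,1.1),((560,90,12),y,1.1))
E
```

```text
[558.83174468  32.49211149  25.45050373] [ 0.34585637 -0.18784011 -1.90919097] 25.1
side [290, 219, 9, 9, 54] [293.6 222.6] z14 [466. 105.] z23 [463.  93.]
side [340, 228, 18, 11, 160] [348.1 233. ] z14 [641. -13.] z23 [636. -24.]
top [300, 219, 19, 25, 142] [309.  225.1] z14 [466.  90.] z23 [465.  89.]
[-10.9, 0.42, 7.82, -0.0, 0.0, 0.0] | 0.0 [ 0.6   0.55 -0.5   0.77 -1.3  -1.13] 141
[-26.0, 0.34, -13.34, -0.0, 0.0, 0.0] | 0.0 [ 0.64  0.56 -0.46  0.74 -1.33 -1.13] 134
[-43.42, 0.25, -37.76, -0.0, 0.0, 0.0] | 0.0 [ 0.69  0.58 -0.42  0.7  -1.36 -1.13] 131
```

servo_tool([
  [[0,-5,0.4,4,0,0,0],[0,-11,0.4,8,0,0,0],[0,-11,0.4,8,0,0,0],[0,-16,0.4,0,0,0,0],[0,-21,0.4,-7,0,0,0],[0,-26,0.3,-13.5,0,0,0],[0,-26,0.3,-13.5,0,0,0]],
])

```text
clock: 26.08
position: [560.2, 31.4, 161.5]
ee_rot: [0.631, -0.627, 0.323, 0.323]
contact_force: [0.0, -1.0, -2.0]
gripper_width: 13.0
grasp_force: 63.4
```

servo_tool([
  [[0,-3.5,0,-5,0,0,0],[0,-7,0,-10,0,0,0],[0,-7,0,-10,0,0,0]],
])

```text
clock: 26.45
position: [560.0, 43.1, 161.6]
ee_rot: [0.63, -0.627, 0.323, 0.324]
contact_force: [-0.6, -0.6, -1.9]
gripper_width: 12.9
grasp_force: 63.4
```

```bash
python3 - <<'E'
from ik import *
s=state();print(tip_now(s),s["contact_force"],s["clock"]);biscuits("side","sG");biscuits("top","tG")
E
```

```text
[559.48749535  73.60672077  11.76730778] [-0.55771457 -0.56253425 -1.92259976] 26.45
side [290, 220, 16, 9, 77] [296.3 225.2] z14 [471.  87.] z23 [468.  75.]
side [340, 228, 18, 12, 166] [348. 233.] z14 [640. -13.] z23 [636. -24.]
top [264, 240, 9, 18, 97] [268.  248.2] z14 [380. 241.] z23 [379. 240.]
```

servo_tool([
  [[0,-3,0,-4.3,0,0,0],[0,-6,0,-8.6,0,0,0],[0,-9.3,0,-13,0,0,0],[0,-9.3,0,-13,0,0,0]],
])

```text
clock: 27.05
position: [559.9, 59.2, 161.5]
ee_rot: [0.631, -0.627, 0.323, 0.324]
contact_force: [-0.0, 0.9, -0.9]
gripper_width: 12.6
grasp_force: 63.4
```

```bash
python3 - <<'E'
from ik import *
s=state();print(tip_now(s),s["contact_force"],s["clock"])
y=np.pi/2
plan(((560,82,14),y,1.1),((560,50,60),y,1.1),((485,30,60),y,1.1),((485,25,25),y,1.1),((485,25,12),y,1.1),((485,50,12),y,1.1),((485,75,12),y,1.1),((485,90,12),y,1.1))
E
```

```text
[559.43217476  89.68528719  11.72049178] [-0.00129462  0.87033418 -0.93038564] 27.05
[6.13, -0.02, 4.48, -0.0, 0.0, 0.0] | 0.0 [ 0.68  0.57 -0.43  0.71 -1.36 -1.13] 132
[62.16, 0.23, 3.74, -0.0, 0.0, 0.0] | 0.0 [ 0.63  0.5  -0.43  0.73 -1.39 -1.06] 173
[73.46, 75.31, 19.88, -0.0, 0.0, 0.0] | 0.0 [ 0.69  0.39 -0.61  0.7  -1.36 -1.13] 211
[47.91, 75.23, 44.31, -0.0, 0.0, 0.0] | 0.0 [ 0.68  0.44 -0.66  0.72 -1.29 -1.19] 190
[37.33, 75.2, 51.87, -0.0, 0.0, 0.0] | 0.0 [ 0.68  0.45 -0.67  0.73 -1.27 -1.21] 181
[22.79, 75.1, 31.54, -0.0, 0.0, 0.0] | 0.0 [ 0.72  0.47 -0.63  0.69 -1.3  -1.21] 172
[8.24, 75.0, 11.21, -0.0, 0.0, 0.0] | 0.0 [ 0.76  0.49 -0.59  0.65 -1.32 -1.21] 166
[-0.49, 74.94, -0.99, -0.0, 0.0, 0.0] | 0.0 [ 0.79  0.5  -0.57  0.63 -1.34 -1.21] 164
```

servo_tool([
  [[0,6,0,4.5,0,0,0],[0,34,0,6,0,0,0],[0,62,0,6,0,0,0],[0,68,38,14,0,0,0],[0,73,75,20,0,0,0],[0,60,75.2,32,0,0,0],[0,48,75.2,44.3,0,0,0],[0,37.3,75.2,51.9,0,0,0],[0,37.3,75.2,51.9,0,0,0]],
])

```text
clock: 28.18
position: [484.9, -6.0, 160.8]
ee_rot: [0.63, -0.627, 0.323, 0.325]
contact_force: [0.4, -1.0, -1.8]
gripper_width: 12.8
grasp_force: 63.4
```

```bash
python3 - <<'E'
from ik import *
s=state();print(tip_now(s),s["contact_force"],s["clock"]);biscuits("side","sH");biscuits("top","tH")
E
```

```text
[484.01015404  24.24589138  10.92472161] [ 0.38355941 -1.02246093 -1.75364653] 28.175
side [307, 210, 18, 10, 125] [316.3 214.4] z14 [562. 131.] z23 [559. 119.]
side [338, 228, 20, 12, 171] [347.7 233. ] z14 [639. -13.] z23 [635. -24.]
top [100, 56, 467, 255, 35119] [282.7 168.9] z14 [685. 192.] z23 [683. 191.]
top [293, 191, 15, 6, 52] [300.4 193.3] z14 [588. 123.] z23 [586. 122.]
```

servo_tool([
  [[0,-4.5,0,-6.3,0,0,0],[0,-9.5,0,-13,0,0,0],[0,-14.5,0,-20,0,0,0],[0,-19.5,0,-27,0,0,0],[0,-24.4,0,-34.1,0,0,0],[0,-24.4,0,-34.1,0,0,0]],
])

```text
clock: 29.02
position: [484.9, 37.2, 161.9]
ee_rot: [0.631, -0.627, 0.323, 0.323]
contact_force: [0.7, 0.4, -1.6]
gripper_width: 12.7
grasp_force: 63.4
```

servo_tool([
  [[0,-3,0,-4.2,0,0,0],[0,-6.5,0,-9,0,0,0],[0,-10,0,-14,0,0,0],[0,-14,0,-19.6,0,0,0],[0,-14,0,-19.6,0,0,0]],
])

```text
clock: 29.65
position: [484.8, 61.1, 161.9]
ee_rot: [0.631, -0.627, 0.323, 0.323]
contact_force: [-0.2, -0.7, -1.4]
gripper_width: 13.2
grasp_force: 63.4
```

```bash
python3 - <<'E'
from ik import *
s=state();print(tip_now(s),s["contact_force"],s["clock"]);biscuits("side","sI");biscuits("top","tI")
y=1.7
plan(((485,80,14),np.pi/2,1.1),((485,50,60),np.pi/2,1.1),((560,-40,80),1.65,.8),((640,-70,60),y,.5),((648,-85,30),y,.1),((652,-88,8),y,.08))
E
```

```text
[484.29840661  91.63376601  12.11144744] [-0.1842631  -0.67804697 -1.44076295] 29.65
side [309, 210, 16, 10, 121] [316.5 214.3] z14 [563. 132.] z23 [560. 120.]
side [338, 228, 20, 11, 172] [347.7 233. ] z14 [639. -13.] z23 [635. -23.]
top [100, 56, 467, 255, 37298] [297.2 167.9] z14 [689. 136.] z23 [686. 136.]
top [262, 263, 17, 18, 158] [268.5 270. ] z14 [301. 237.] z23 [301. 236.]
[7.73, -0.47, 7.4, -0.0, 0.0, 0.0] | 0.0 [ 0.77  0.49 -0.58  0.65 -1.33 -1.21] 166
[62.6, -0.23, 5.05, -0.0, 0.0, 0.0] | 0.0 [ 0.73  0.4  -0.58  0.67 -1.38 -1.14] 207
[143.74, -80.55, 110.52, 0.06, -0.3, -0.05] | 0.0 [ 0.34  0.33 -0.52  0.74 -1.06 -0.74] 287
[143.67, -168.8, 191.75, 0.08, -0.6, -0.1] | 0.0 [ 0.11  0.48 -0.21  0.45 -0.92 -0.26] 266
[105.51, -181.13, 277.67, 0.06, -1.0, -0.12] | 0.0 [-0.12  0.64  0.09 -0.05 -1.03  0.28] 292
[87.68, -185.33, 295.44, 0.06, -1.01, -0.12] | 0.0 [-0.13  0.68  0.1  -0.08 -1.01  0.3 ] 294
```

servo_tool([
  [[0,7.7,-0.4,7.4,0,0,0],[0,35,-0.3,8,0,0,0],[0,62.6,-0.2,8,0,0,0],[0,90,-27,43,0.02,-0.1,-0.02],[0,117,-54,78,0.04,-0.2,-0.03],[0,144,-81,111,0.06,-0.3,-0.05],[0,144,-125,151,0.07,-0.45,-0.08],[0,144,-169,192,0.08,-0.6,-0.1],[0,130,-173,225,0.07,-0.75,-0.11],[0,118,-177,252,0.07,-0.88,-0.12]],
])

```text
clock: 31.0
position: [661.1, -214.4, 109.5]
ee_rot: [0.753, -0.657, 0.023, 0.022]
contact_force: [-0.7, -0.9, -1.0]
gripper_width: 13.0
grasp_force: 63.3
```

```bash
python3 - <<'E'
from ik import *
s=state();print(tip_now(s),s["contact_force"],s["clock"]);biscuits("side","sJ");biscuits("top","tJ")
y=1.7
plan(((652,-88,20),y,.1),((652,-88,8),y,.08),((652,-88,3),y,.08))
E
```

```text
[642.57188814 -80.29152441  38.4676718 ] [-0.66548527 -0.93481833 -0.99726035] 31.0
side [307, 210, 18, 10, 144] [315.9 214.5] z14 [561. 131.] z23 [557. 119.]
side [288, 213, 17, 10, 145] [296.1 217.4] z14 [483. 134.] z23 [480. 122.]
side [341, 228, 17, 11, 103] [350.6 232.2] z14 [651. -11.] z23 [647. -22.]
top [369, 163, 13, 6, 52] [375.  164.9] z14 [ 700. -165.] z23 [ 697. -164.]
top [315, 183, 17, 44, 226] [320.9 202.7] z14 [552.  45.] z23 [550.  45.]
top [291, 191, 18, 17, 240] [299.8 199.2] z14 [565. 125.] z23 [563. 124.]
top [291, 211, 17, 17, 237] [299.2 219.2] z14 [488. 127.] z23 [487. 126.]
[11.23, -8.95, 32.36, 0.01, -0.11, 0.0] | 0.0 [-0.12  0.66  0.09 -0.05 -1.01  0.28] 293
[11.36, -9.04, 47.26, 0.01, -0.13, 0.0] | 0.0 [-0.13  0.68  0.1  -0.08 -1.01  0.3 ] 294
[11.04, -9.06, 52.25, 0.01, -0.13, 0.0] | 0.0 [-0.13  0.68  0.09 -0.08 -1.    0.3 ] 294
```

servo_tool([
  [[0,11.2,-9,20,0,-0.06,0],[0,11.2,-9,38,0.01,-0.13,0],[0,11.2,-9,47,0.01,-0.13,0],[0,11,-9,52,0.01,-0.13,0],[0,11,-9,53,0.01,-0.13,0],[0,11,-9,53,0.01,-0.13,0]],
])

```text
clock: 31.85
position: [673.4, -225.3, 59.5]
ee_rot: [0.754, -0.656, -0.02, -0.024]
contact_force: [1.1, -0.2, -1.6]
gripper_width: 12.7
grasp_force: 63.3
```

servo_tool([
  [[0,0,0,1.5,0,0,0],[0,0,0,1.5,0,0,0],[0,0,0,1.5,0,0,0]],
])

```text
clock: 32.22
position: [673.2, -225.8, 57.3]
ee_rot: [0.754, -0.656, -0.02, -0.024]
contact_force: [-0.8, -0.4, -1.3]
gripper_width: 12.9
grasp_force: 63.3
```

```bash
python3 - <<'E'
from ik import *
s=state();print(tip_now(s),s["contact_force"],s["clock"]);biscuits("side","sK")
f=np.array([np.cos(1.7),np.sin(1.7)])
plan(*[((642+f[0]*k,-12+f[1]*k,.6),1.7,.08) for k in (-76,-40,0,30,45,60)])
E
```

```text
[654.05576874 -83.97458279   3.69870652] [-0.75764809 -0.39463033 -1.31426239] 32.225
side [307, 210, 18, 10, 143] [315.9 214.5] z14 [561. 131.] z23 [557. 119.]
side [288, 213, 17, 10, 146] [296.2 217.4] z14 [483. 134.] z23 [480. 122.]
side [338, 228, 20, 11, 161] [347.3 232.5] z14 [639. -10.] z23 [635. -21.]
[3.55, 3.44, 3.64, -0.01, -0.01, 0.01] | 0.0 [-0.13  0.69  0.09 -0.08 -0.99  0.3 ] 294
[-32.38, 3.14, 5.85, -0.01, -0.01, 0.01] | 0.0 [-0.08  0.66  0.04 -0.08 -0.97  0.26] 262
[-72.3, 2.8, 8.31, -0.01, -0.01, 0.01] | 0.0 [-0.02  0.64 -0.   -0.08 -0.94  0.2 ] 227
[-102.24, 2.55, 10.15, -0.01, -0.01, 0.01] | 0.0 [ 0.02  0.62 -0.03 -0.08 -0.92  0.16] 203
[-117.21, 2.42, 11.08, -0.01, -0.01, 0.01] | 0.0 [ 0.05  0.62 -0.05 -0.08 -0.91  0.14] 191
[-132.18, 2.3, 12.0, -0.01, -0.01, 0.01] | 0.0 [ 0.07  0.61 -0.06 -0.09 -0.91  0.11] 180
```

servo_tool([
  [[0,2,3.3,2,-0.01,0,0.01],[0,2,3.3,3,-0.01,0,0.01],[0,2,3.3,3,-0.01,0,0.01]],
])

```text
clock: 32.65
position: [670.1, -228.4, 54.4]
ee_rot: [0.751, -0.66, -0.023, -0.02]
contact_force: [-0.6, -0.7, -0.2]
gripper_width: 13.0
grasp_force: 63.6
```

```bash
python3 - <<'E'
from ik import *
s=state();print(tip_now(s),s["contact_force"],s["clock"])
f=np.array([np.cos(1.7),np.sin(1.7)])
plan(*[((642+f[0]*k,-12+f[1]*k,.6),1.7,.09) for k in (-40,0,30,45,60)])
E
```

```text
[651.75859294 -86.45051859   0.73135586] [-0.56605495 -0.7317037  -0.15362696] 32.65
[-35.28, 0.05, 1.69, 0.0, 0.0, -0.0] | 0.0 [-0.08  0.66  0.03 -0.07 -0.96  0.24] 261
[-75.2, 0.08, 4.14, 0.0, 0.0, -0.0] | 0.0 [-0.02  0.64 -0.01 -0.07 -0.93  0.19] 227
[-105.15, 0.11, 5.97, 0.0, 0.0, -0.0] | 0.0 [ 0.03  0.62 -0.04 -0.07 -0.92  0.14] 202
[-120.12, 0.12, 6.89, 0.0, 0.0, -0.0] | 0.0 [ 0.05  0.61 -0.05 -0.07 -0.91  0.12] 191
[-135.09, 0.13, 7.81, 0.0, 0.0, -0.0] | 0.0 [ 0.07  0.61 -0.07 -0.07 -0.9   0.1 ] 180
```

servo_tool([
  [[0,-12,0,0.6,0,0,0],[0,-26,0,1.3,0,0,0],[0,-40,0,2,0,0,0],[0,-54,0,2.8,0,0,0],[0,-68,0,3.7,0,0,0],[0,-82,0,4.5,0,0,0],[0,-96,0,5.4,0,0,0]],
])

```text
clock: 33.52
position: [657.7, -131.8, 54.6]
ee_rot: [0.751, -0.66, -0.023, -0.02]
contact_force: [0.2, -0.7, -0.5]
gripper_width: 13.3
grasp_force: 63.4
```

servo_tool([
  [[0,-5,0,0.3,0,0,0],[0,-10,0,0.6,0,0,0],[0,-15,0,0.9,0,0,0],[0,-20,0,1.2,0,0,0],[0,-25,0,1.5,0,0,0],[0,-30,0,1.8,0,0,0],[0,-35,0,2.1,0,0,0],[0,-38,0,2.3,0,0,0]],
])

```text
clock: 34.52
position: [653.0, -94.7, 54.7]
ee_rot: [0.751, -0.66, -0.023, -0.02]
contact_force: [1.7, -0.8, -0.1]
gripper_width: 12.9
grasp_force: 63.5
```

```bash
python3 - <<'E'
from ik import *
s=state();t=tip_now(s);print(t,s["contact_force"],s["clock"]);biscuits("side","sL")
x0=t[0]+np.cos(1.7)*(55.5-t[1])/np.sin(1.7)
plan(*[fold(x0,th,yaw=1.7) for th in (.2,.35,.5,.65,.8,.95,1.1,1.2,1.31)],fold(x0,1.31,yaw=1.7,up=25),fold(x0,1.31,yaw=1.7,up=25,fwd=40))
E
```

```text
[634.54907305  47.27335519   1.05726059] [ 1.74116479 -0.84401361 -0.10736871] 34.525
side [307, 210, 18, 10, 137] [315.6 214.3] z14 [560. 133.] z23 [557. 121.]
side [288, 213, 18, 10, 140] [296.1 217.3] z14 [483. 135.] z23 [480. 123.]
[-5.64, -0.03, -14.8, 0.0, 0.12, -0.0] | 0.0 [ 0.13  0.58 -0.13  0.07 -0.86 -0.05] 176
[-18.88, -0.0, -35.12, 0.0, 0.26, -0.0] | 0.0 [ 0.21  0.54 -0.23  0.27 -0.84 -0.27] 168
[-35.02, 0.03, -53.24, 0.0, 0.42, -0.0] | 0.0 [ 0.29  0.52 -0.3   0.47 -0.86 -0.49] 161
[-53.7, 0.05, -69.23, 0.0, 0.56, -0.0] | 0.0 [ 0.36  0.52 -0.36  0.63 -0.92 -0.67] 156
[-74.58, 0.08, -83.58, 0.0, 0.72, -0.0] | 0.0 [ 0.43  0.53 -0.39  0.75 -1.02 -0.82] 152
[-97.1, 0.1, -94.64, 0.0, 0.86, -0.0] | 0.0 [ 0.49  0.56 -0.4   0.84 -1.14 -0.94] 151
[-120.75, 0.12, -102.16, 0.0, 1.01, 0.0] | 0.0 [ 0.56  0.6  -0.4   0.89 -1.26 -1.03] 130
[-136.88, 0.14, -105.12, 0.0, 1.12, 0.0] | 0.0 [ 0.59  0.64 -0.39  0.92 -1.34 -1.08] 104
[-154.74, 0.15, -106.43, 0.0, 1.23, 0.0] | 0.0 [ 0.63  0.69 -0.39  0.95 -1.43 -1.13] 78
[-149.8, 0.17, -130.93, 0.0, 1.23, 0.0] | 0.0 [ 0.62  0.66 -0.38  0.95 -1.45 -1.1 ] 97
[-189.72, 0.19, -128.47, 0.0, 1.23, 0.0] | 0.0 [ 0.68  0.68 -0.33  0.9  -1.5  -1.09] 95
```

servo_tool([
  [[0,-5.6,0,-14.8,0,0.12,0],[0,-18.9,0,-35.1,0,0.26,0],[0,-35,0,-53.2,0,0.42,0],[0,-53.7,0,-69.2,0,0.56,0],[0,-74.6,0,-83.6,0,0.72,0],[0,-97.1,0,-94.6,0,0.86,0],[0,-120.8,0,-102.2,0,1.01,0],[0,-136.9,0,-105.1,0,1.12,0],[0,-154.7,0,-106.4,0,1.23,0],[0,-154.7,0,-106.4,0,1.23,0]],
])

```text
clock: 35.83
position: [634.1, 53.6, 167.9]
ee_rot: [0.628, -0.549, 0.414, 0.365]
contact_force: [0.3, -0.6, -2.2]
gripper_width: 12.7
grasp_force: 63.4
```

```bash
python3 - <<'E'
from ik import *
s=state();t=tip_now(s);print(t,s["contact_force"],s["clock"]);biscuits("side","sM");biscuits("top","tM")
x0=633.5
plan(*[fold(x0,1.31,yaw=1.7),fold(x0,1.31,yaw=1.7,up=25),fold(x0,1.31,yaw=1.7,up=25,fwd=20),fold(x0,1.31,yaw=1.7,up=25,fwd=40)])
E
```

```text
[633.7772984   50.83387108  15.07682302] [ 0.33711866 -0.63505253 -2.23844951] 35.825
side [288, 213, 18, 10, 138] [296.6 217.3] z14 [485. 134.] z23 [482. 122.]
top [291, 195, 17, 13, 82] [299.6 201.5] z14 [556. 126.] z23 [554. 125.]
top [291, 211, 18, 18, 249] [299.1 219.6] z14 [487. 127.] z23 [485. 126.]
[0.46, 0.08, -0.73, 0.0, -0.0, 0.0] | 0.0 [ 0.63  0.69 -0.39  0.95 -1.43 -1.13] 78
[25.2, 0.12, -4.29, 0.0, -0.0, 0.0] | 0.0 [ 0.62  0.66 -0.38  0.95 -1.45 -1.1 ] 97
[17.35, 0.14, -22.68, 0.0, -0.0, 0.0] | 0.0 [ 0.65  0.67 -0.35  0.92 -1.47 -1.1 ] 96
[9.49, 0.16, -41.07, 0.0, -0.0, 0.0] | 0.0 [ 0.68  0.68 -0.33  0.9  -1.5  -1.09] 95
```

servo_tool([
  [[0,12,0,-2,0,0,0],[0,25,0,-4.3,0,0,0],[0,25,0,-4.3,0,0,0],[0,21,0,-13.5,0,0,0],[0,17.3,0,-22.7,0,0,0],[0,13.4,0,-32,0,0,0],[0,9.5,0,-41,0,0,0],[0,9.5,0,-41,0,0,0],[0,9.5,0,-41,0,0,0]],
])

```text
clock: 37.05
position: [629.7, 85.4, 195.0]
ee_rot: [0.627, -0.55, 0.414, 0.365]
contact_force: [-0.0, -1.0, -1.9]
gripper_width: 13.1
grasp_force: 63.4
```

```bash
python3 - <<'E'
from ik import *
s=state();t=tip_now(s);print(t,s["contact_force"],s["clock"]);biscuits("side","sN");biscuits("top","tN")
y=1.5
plan(((634,45,44),1.6,1.2),((632,20,42),1.5,1.1),((630,-40,80),1.5,1.0),((628,30,25),y,1.1),((628,30,12),y,1.1),((630,60,12),y,1.1),((632.5,88,12),y,1.1))
E
```

```text
[629.8427889   82.73305963  42.13855428] [-0.04776212 -1.00121464 -1.89442147] 37.05
side [288, 213, 18, 10, 138] [296.5 217.3] z14 [485. 135.] z23 [482. 123.]
side [308, 214, 14, 6, 57] [314.4 216.8] z14 [551. 118.] z23 [548. 106.]
side [334, 215, 13, 9, 50] [341.  220.1] z14 [642.  69.] z23 [637.  58.]
top [304, 175, 8, 11, 67] [307.4 180.5] z14 [638.  96.] z23 [636.  96.]
top [317, 174, 9, 14, 66] [319.5 180.1] z14 [640.  50.] z23 [637.  50.]
top [297, 195, 12, 13, 90] [303.8 201.8] z14 [555. 110.] z23 [553. 109.]
top [291, 211, 17, 18, 249] [299.  219.6] z14 [487. 127.] z23 [485. 127.]
top [251, 232, 19, 16, 145] [258.8 239.2] z14 [414. 276.] z23 [413. 275.]
[22.55, 2.34, 50.35, -0.09, -0.12, 0.04] | 0.0 [ 0.59  0.64 -0.3   0.84 -1.44 -1.04] 124
[33.95, 11.97, 88.04, -0.17, -0.22, 0.1] | 0.0 [ 0.51  0.62 -0.27  0.76 -1.4  -1.01] 153
[94.33, 24.56, 142.52, -0.17, -0.32, 0.11] | 0.0 [ 0.39  0.51 -0.3   0.77 -1.32 -0.88] 233
[14.22, 14.64, 85.1, -0.17, -0.22, 0.1] | 0.0 [ 0.53  0.63 -0.28  0.75 -1.39 -1.04] 137
[2.26, 14.62, 90.18, -0.17, -0.22, 0.1] | 0.0 [ 0.53  0.65 -0.3   0.76 -1.37 -1.05] 127
[-9.29, 8.81, 63.04, -0.17, -0.22, 0.1] | 0.0 [ 0.57  0.67 -0.25  0.72 -1.41 -1.05] 121
[-20.03, 2.76, 37.77, -0.17, -0.22, 0.1] | 0.0 [ 0.61  0.69 -0.2   0.69 -1.44 -1.05] 120
```

```bash
python3 - <<'E'
from ik import *
y=1.52
plan(((634,45,44),1.6,1.2),((636,24,40),y,1.1),((636,24,12),y,1.1),((636,50,12),y,1.1),((637,70,12),y,1.1),((638,90,12),y,1.1))
E
```

```text
[22.55, 2.34, 50.35, -0.09, -0.12, 0.04] | 0.0 [ 0.59  0.64 -0.3   0.84 -1.44 -1.04] 124
[30.8, 6.9, 85.74, -0.16, -0.22, 0.09] | 0.0 [ 0.52  0.62 -0.27  0.77 -1.39 -1.  ] 150
[5.04, 6.86, 96.7, -0.16, -0.22, 0.09] | 0.0 [ 0.52  0.65 -0.3   0.78 -1.36 -1.04] 129
[-5.05, 3.55, 72.97, -0.16, -0.22, 0.09] | 0.0 [ 0.55  0.66 -0.26  0.75 -1.38 -1.04] 121
[-12.76, 0.0, 54.83, -0.16, -0.22, 0.09] | 0.0 [ 0.58  0.68 -0.23  0.73 -1.41 -1.04] 119
[-20.48, -3.54, 36.69, -0.16, -0.22, 0.09] | 0.0 [ 0.61  0.69 -0.2   0.71 -1.43 -1.04] 119
```

servo_tool([
  [[0,15,1,20,-0.03,-0.04,0.01],[0,22.5,2.3,50,-0.09,-0.12,0.04],[0,30.8,6.9,85.7,-0.16,-0.22,0.09],[0,18,6.9,91,-0.16,-0.22,0.09],[0,5,6.9,96.7,-0.16,-0.22,0.09],[0,5,6.9,96.7,-0.16,-0.22,0.09],[0,0,5,85,-0.16,-0.22,0.09],[0,-5,3.5,73,-0.16,-0.22,0.09],[0,-9,1.8,64,-0.16,-0.22,0.09],[0,-12.8,0,54.8,-0.16,-0.22,0.09]],
])

```text
clock: 38.4
position: [635.7, 41.6, 162.1]
ee_rot: [-0.612, 0.646, -0.314, -0.332]
contact_force: [0.3, -0.2, -1.7]
gripper_width: 13.0
grasp_force: 63.4
```

```bash
python3 - <<'E'
from ik import *
s=state();t=tip_now(s);print(t,s["contact_force"],s["clock"]);biscuits("side","sO");biscuits("top","tO")
plan(((637,72,12),1.52,1.1),((638,90,12),1.52,1.1))
E
```

```text
[637.26363996  72.35302795  12.3559905 ] [ 0.27936029 -0.16621273 -1.69616863] 38.4
side [307, 210, 10, 9, 51] [311.5 213.4] z14 [546. 143.] z23 [543. 131.]
side [288, 213, 17, 10, 128] [296.4 217.4] z14 [484. 134.] z23 [481. 122.]
top [291, 197, 18, 11, 128] [298.2 202.1] z14 [554. 131.] z23 [552. 130.]
top [291, 211, 18, 18, 254] [299.  219.6] z14 [487. 127.] z23 [485. 127.]
top [260, 215, 12, 19, 119] [266.5 225.1] z14 [466. 249.] z23 [465. 247.]
[-0.03, 0.64, 0.06, 0.0, 0.01, -0.0] | 0.0 [ 0.58  0.68 -0.23  0.73 -1.41 -1.04] 119
[-10.56, 0.6, -14.58, 0.0, 0.01, -0.0] | 0.0 [ 0.61  0.69 -0.2   0.71 -1.43 -1.04] 119
```

Push the last bit, then back off and lift clear to check.

servo_tool([
  [[0,-3,0.6,-5,0,0,0],[0,-7,0.6,-10,0,0,0],[0,-11,0.6,-15,0,0,0],[0,-12,0.6,-16,0,0,0],[0,-12,0.6,-16,0,0,0],[0,-6,0.6,-6,0,0,0],[0,30,0.6,-6,0,0,0],[0,60,0,20,0,0,0],[0,90,0,65,0,-0.1,0],[0,110,0,110,0,-0.2,0]],
])

```text
clock: 39.75
position: [626.6, -115.0, 187.5]
ee_rot: [-0.64, 0.677, -0.25, -0.264]
contact_force: [0.1, -1.1, -1.8]
gripper_width: 13.1
grasp_force: 63.4
```

```bash
python3 - <<'E'
from ik import *
s=state();t=tip_now(s);print(t,s["contact_force"],s["clock"]);biscuits("side","sP");biscuits("top","tP")
plan(((640,-130,120),1.3,.6),((640,-150,140),1.2,.3))
E
```

```text
[629.94317903 -54.67184573  47.02425351] [ 0.06096528 -1.05772637 -1.77783437] 39.75
side [326, 206, 17, 10, 124] [334.2 210.6] z14 [636. 135.] z23 [632. 123.]
top [100, 56, 467, 255, 30367] [276.3 179.8] z14 [642. 216.] z23 [639. 215.]
top [296, 176, 13, 24, 95] [302.2 187. ] z14 [613. 116.] z23 [611. 116.]
[111.08, 3.32, 35.72, -0.12, -0.29, 0.17] | 0.0 [ 0.07  0.45 -0.11  0.46 -1.21 -0.55] 349
[135.37, 20.6, 77.65, -0.13, -0.59, 0.28] | 0.0 [-0.11  0.44 -0.    0.16 -1.18 -0.32] 388
```

servo_tool([
  [[0,37,1,12,-0.04,-0.1,0.06],[0,74,2,24,-0.08,-0.2,0.12],[0,111,3,36,-0.12,-0.29,0.17],[0,119,9,50,-0.12,-0.4,0.21],[0,127,15,64,-0.13,-0.5,0.25],[0,135,20,77,-0.13,-0.59,0.28],[0,135,20,77,-0.13,-0.59,0.28]],
])

```text
clock: 40.72
position: [597.4, -265.3, 222.8]
ee_rot: [-0.566, 0.821, -0.045, -0.062]
contact_force: [0.3, -0.4, -0.8]
gripper_width: 12.9
grasp_force: 63.3
```

```bash
python3 - <<'E'
from ik import *
s=state();t=tip_now(s);print(t,s["contact_force"],s["clock"]);biscuits("side","sQ");biscuits("top","tQ")
a=cv2.imread("pics/sQ.png")[195:245,275:365];b=cv2.imread("pics/tQ.png")[155:265,265:345]
a=cv2.resize(a,(560,311),interpolation=cv2.INTER_CUBIC);b=cv2.resize(b,(226,311),interpolation=cv2.INTER_CUBIC)
cv2.imwrite("pics/Q.png",np.hstack([a,b]))
E
```

```text
[ 643.33247531 -145.38036339  139.88717913] [ 0.29547117 -0.40276445 -0.83534604] 40.725
side [307, 206, 36, 14, 289] [324.7 212.7] z14 [597. 133.] z23 [593. 121.]
side [288, 213, 17, 10, 145] [296.1 217.4] z14 [483. 134.] z23 [480. 122.]
top [311, 150, 29, 7, 88] [327.4 153.6] z14 [746.  19.] z23 [743.  19.]
top [232, 158, 114, 25, 811] [291.8 165.8] z14 [697. 157.] z23 [695. 156.]
top [291, 173, 18, 35, 489] [299.6 190.1] z14 [601. 126.] z23 [599. 126.]
top [241, 184, 32, 25, 266] [259.1 198. ] z14 [570. 280.] z23 [568. 278.]
top [308, 184, 31, 76, 527] [322.6 219.3] z14 [488.  39.] z23 [486.  39.]
top [291, 211, 18, 18, 249] [299.2 219.5] z14 [487. 127.] z23 [486. 126.]
```

View pics/Q.png

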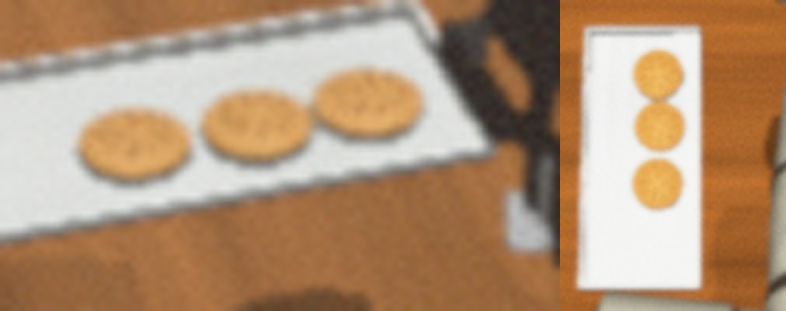

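```bash
python3 - <<'E'
from ik import *
for o,y in (([600,-60,250],.9),([540,180,250],.5),([507,389,230],.126),([507,389,150],.126),([507,389,131],.126)):
    S=spat(y);Rt=tool(S);p=np.array(o)+Rt.apply([0,0,19]);q,e=ik(p,Rt,state(False)["joints"]);print(delta_o(o,S).tolist(),q.round(2),round(e,3),clear(q)["rack"])
E
```

```text
[-190.003, 69.066, -38.737, -0.004, -0.298, 0.312] [ 0.12  0.31 -0.06 -0.12 -1.09 -0.74] 0.0 [479, 479, 407]
[-390.477, 208.804, -70.254, -0.005, -0.287, 0.713] [ 0.61  0.22 -0.24  0.02 -0.96 -1.7 ] 0.0 [377, 377, 178]
[-574.5, 312.725, -78.88, -0.006, -0.269, 1.088] [ 0.95  0.37 -0.13  0.13 -0.98 -2.47] 0.0 [354, 349, 61]
[-586.78, 312.938, 0.171, -0.006, -0.269, 1.088] [ 0.95  0.44 -0.24  0.15 -0.8  -2.5 ] 0.0 [280, 270, 0]
[-589.696, 312.989, 18.946, -0.006, -0.269, 1.088] [ 0.95  0.46 -0.26  0.16 -0.75 -2.51] 0.0 [263, 251, 0]
```

servo_tool([
  [[0,-45,17,-10,0,-0.08,0.08],[0,-95,35,-20,0,-0.15,0.16],[0,-143,52,-30,0,-0.22,0.24],[0,-190,69,-39,0,-0.29,0.31],[0,-232,98,-46,0,-0.29,0.4],[0,-274,127,-53,0,-0.29,0.48],[0,-313,154,-58,0,-0.29,0.56],[0,-352,181,-64,0,-0.29,0.64],[0,-390,208,-70,0,-0.29,0.71],[0,-390,208,-70,0,-0.29,0.71]],
])

```text
clock: 42.08
position: [541.6, 184.4, 231.0]
ee_rot: [-0.252, 0.965, 0.017, 0.074]
contact_force: [0.3, -0.9, -2.1]
gripper_width: 12.8
grasp_force: 63.2
```

```bash
python3 - <<'E'
from ik import *
s=state();print(s["position"])
for o,y in (([507,389,220],.126),([507,389,150],.126)): print(delta_o(o,spat(y)).tolist())
E
```

```text
[541.61946815 184.42846242 231.04652873]
[-67.274, 194.46, 39.468, 0.052, 0.005, 0.382]
[-56.737, 194.802, 108.67, 0.052, 0.005, 0.382]
```

servo_tool([
  [[0,-15,45,8,0.01,0,0.1],[0,-32,95,18,0.03,0,0.2],[0,-50,145,28,0.04,0,0.3],[0,-67.3,194.5,38,0.052,0.005,0.382],[0,-67.3,194.5,39.5,0.052,0.005,0.382],[0,-67.3,194.5,39.5,0.052,0.005,0.382]],
])

```text
clock: 42.82
position: [512.4, 385.8, 201.1]
ee_rot: [-0.06, 0.996, 0.004, 0.073]
contact_force: [-0.5, -0.7, -1.5]
gripper_width: 13.1
grasp_force: 63.2
```

```bash
python3 - <<'E'
from ik import *
s=state();print(s["position"],s["contact_force"])
for z in (170,140,134,130): print(delta_o([507,389,z],spat(.126)).tolist())
# numeric check of the handle in the wrist picture: dark column extent vs prediction
p=arm.camera_params("wrist");im=arm.get_image("wrist");cv2.imwrite("pics/w9.png",im[...,::-1])
Rt=Ro.from_quat(s["ee_rot"]);S=spat_now(Rt);X=s["position"]-Rt.apply([0,0,19])
print(proj("wrist",[X+S.apply(o) for o in ([-80,7,10],[-80,-7,10],[-80,0,10],[0,0,10])],p).round(1))
g=im.max(2)
for r in range(70,130,4):
    d=np.where(g[r,240:400]<45)[0]; print(r,(d.min()+240,d.max()+240,len(d)) if len(d) else None,end=' ')
E
```

```text
[512.4358131  385.77092783 201.10376049] [-0.50795707 -0.73758022 -1.54784414]
[9.49, 3.876, 49.039, -0.001, -0.0, -0.006]
[13.871, 3.877, 78.717, -0.001, -0.0, -0.006]
[14.747, 3.877, 84.653, -0.001, -0.0, -0.006]
[15.331, 3.877, 88.61, -0.001, -0.0, -0.006]
[[338.2  98.9]
 [293.3  98.9]
 [315.7  98.9]
 [314.9 293. ]]
70 None 74 None 78 (np.int64(281), np.int64(387), 54) 82 (np.int64(281), np.int64(382), 70) 86 (np.int64(282), np.int64(369), 64) 90 (np.int64(282), np.int64(395), 77) 94 (np.int64(282), np.int64(399), 90) 98 (np.int64(282), np.int64(399), 78) 102 (np.int64(282), np.int64(399), 75) 106 (np.int64(288), np.int64(399), 68) 110 (np.int64(290), np.int64(399), 64) 114 (np.int64(292), np.int64(399), 62) 118 (np.int64(293), np.int64(399), 46) 122 (np.int64(293), np.int64(333), 41) 126 (np.int64(293), np.int64(333), 41)
```

servo_tool([
  [[0,6,3.9,25,0,0,-0.006],[0,9.5,3.9,49,0,0,-0.006],[0,12,3.9,65,0,0,-0.006],[0,14,3.9,78,0,0,-0.006],[0,14,3.9,80,0,0,-0.006],[0,14,3.9,80,0,0,-0.006]],
])

```text
clock: 43.62
position: [510.9, 390.3, 121.3]
ee_rot: [-0.062, 0.995, 0.005, 0.074]
contact_force: [-0.1, -0.5, -1.6]
gripper_width: 12.9
grasp_force: 63.3
```

```bash
python3 - <<'E'
from ik import *
s=state();print(s["position"],s["contact_force"],s["wrist_torque"])
for z in (134,130): print(delta_o([507,389,z],spat(.126)).tolist())
E
```

```text
[510.90176808 390.30260186 121.30943257] [-0.08647626 -0.52631153 -1.60455023] [0.01533652 0.35800499 0.01350599]
[2.143, -0.813, 5.85, 0.001, 0.002, -0.001]
[2.736, -0.82, 9.806, 0.001, 0.002, -0.001]
```

servo_tool([
  [[0,1.5,-0.8,3,0,0,0],[0,2.1,-0.8,6,0,0,0],[0,2.1,-0.8,6,0,0,0]],
])

```text
clock: 44.0
position: [509.2, 389.0, 114.3]
ee_rot: [-0.062, 0.995, 0.005, 0.074]
contact_force: [0.7, -1.0, -1.2]
gripper_width: 12.7
grasp_force: 63.3
```

servo_tool([
  [[0,0.3,0,2,0,0,0],[0,0.3,0,2,0,0,0],[0,0.3,0,2,0,0,0]],
])

```text
clock: 44.38
position: [509.4, 389.2, 112.5]
ee_rot: [-0.062, 0.995, 0.005, 0.074]
contact_force: [-0.2, 0.2, -1.2]
gripper_width: 12.7
grasp_force: 63.3
```

servo_tool([
  [[0,0.2,0,1,0,0,0],[0,0.3,0,2,0,0,0],[0,0.3,0,2,0,0,0]],
])

```text
clock: 44.75
position: [509.6, 389.3, 111.5]
ee_rot: [-0.062, 0.995, 0.005, 0.074]
contact_force: [-1.7, -0.8, 4.9]
gripper_width: 12.9
grasp_force: 64.4
```

servo_tool([
  [[25,0,0,0,0,0,0],[50,0,0,0,0,0,0],[55,0,0,0,0,0,0],[55,0,0,0,0,0,0],[55,0,0,-10,0,0,0],[55,0,0,-30,0,0,0],[55,0,0,-60,0,0,0],[55,0,0,-100,0,0,0],[55,0,0,-140,0,0,0]],
])

```text
clock: 45.88
position: [488.7, 386.3, 251.0]
ee_rot: [-0.062, 0.995, 0.005, 0.074]
contact_force: [-0.6, 0.1, 0.1]
gripper_width: 54.6
grasp_force: 0.0
```

```bash
python3 - <<'E'
from ik import *
s=state();print(s["position"],s["contact_force"],s["clock"],s["gripper_width"])
p=arm.camera_params("wrist");im=arm.get_image("wrist");cv2.imwrite("pics/w10.png",im[...,::-1])
S=spat(.126);X=np.array([507,389,129.])
print(proj("wrist",[X+S.apply(o) for o in ([-80,0,10],[0,0,10],[50,0,10],[150,25,-57.4],[150,-25,-57.4],[70,25,-57.4],[70,-25,-57.4])],p).round(1))
g=im.max(2)
for r in range(60,300,8):
    d=np.where(g[r,270:370]<40)[0]; print(r,(int(d.min()+270),int(d.max()+270),len(d)) if len(d) else None,end=' ')
h=cv2.cvtColor(im,cv2.COLOR_RGB2HSV);m=((h[...,1]<50)&(h[...,2]>130)).astype(np.uint8);n,l,st,c=cv2.connectedComponentsWithStats(m)
print([ (st[i].tolist(),c[i].round(1).tolist()) for i in range(1,n) if st[i,4]>150])
biscuits("side","sR");biscuits("top","tR")
t=cv2.imread("pics/tR.png")
E
```

```text
[488.66872115 386.31582024 250.95818132] [-0.60862845  0.11026315  0.1261104 ] 45.875 54.56871073264618
[[314.2  94.7]
 [314.2 192.2]
 [314.1 241. ]
 [333.7 276. ]
 [293.8 276.1]
 [335.7 221.3]
 [291.8 221.4]]
60 None 68 None 76 None 84 None 92 (293, 327, 24) 100 (305, 334, 19) 108 (305, 369, 20) 116 (305, 369, 20) 124 (305, 369, 21) 132 (306, 369, 18) 140 (305, 321, 17) 148 (305, 369, 22) 156 (305, 369, 22) 164 (298, 369, 28) 172 (306, 369, 22) 180 (306, 369, 21) 188 (306, 369, 19) 196 (307, 320, 14) 204 (306, 320, 15) 212 (306, 320, 15) 220 (308, 319, 12) 228 (308, 319, 12) 236 (308, 318, 11) 244 None 252 None 260 None 268 None 276 None 284 None 292 None [([12, 0, 172, 264, 25344], [113.3, 110.9]), ([269, 217, 120, 58, 2565], [318.7, 245.4]), ([260, 268, 16, 18, 178], [267.5, 275.9]), ([560, 308, 56, 62, 1428], [584.7, 331.1]), ([46, 322, 52, 35, 1290], [70.3, 338.4]), ([255, 323, 129, 45, 3492], [328.2, 344.4]), ([0, 392, 37, 8, 241], [16.0, 395.9])]
side [307, 206, 36, 14, 282] [324.8 212.6] z14 [597. 133.] z23 [593. 121.]
side [288, 213, 18, 10, 146] [296.2 217.4] z14 [483. 134.] z23 [480. 122.]
top [291, 173, 18, 35, 483] [299.6 190.1] z14 [601. 126.] z23 [599. 126.]
top [291, 211, 17, 18, 244] [299.2 219.6] z14 [487. 127.] z23 [486. 126.]
top [249, 213, 23, 31, 512] [262.  226.9] z14 [460. 266.] z23 [459. 264.]
```

```bash
python3 -c "
from bench import arm
print(arm.job_done())"
```

```text
the job is handed in; nothing more can be done
None
```

The three biscuits present are turned dimples-up and lie flat on the tray floor. The spatula is back on its two hooks, and the job was handed in at about 46 s on the robot clock; no verdict came back.

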